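Prise open the loupe case and stand the loupe between the paperweights

TASK

Start the wooden case's lid with the blade of the paper knife in the slot along its front, get the lid open, and lay the knife back down flat on the book it came from. Then take the round loupe out of the case and stand it gently, upright, on the map board under the desk lamp, exactly midway between the two brass paperweights and in line with them. Leave the case open, do not drop the loupe, do not bump the lamp, and leave the paperweights and the other things on the desk where they are.

Things in the scene. Friction and masses are not known exactly. Their poses are not given: they have to be found in the camera images.
- case: low brown wooden case 120 (x) x 150 (y) x 75 mm, fixed. Origin: centre of underside; front faces its -x (robot side), hinge along +x side. Base tray: 5 mm walls, inner floor at z = 6 mm, front wall 28 mm high, others 32. Deep lid: a shell, 5 mm walls, inner ceiling at z = 70 mm when closed. Closed, a slot 9 mm high (z = 28 to 37 mm) and 140 mm wide runs along the front under the lid
- lid (a joint): angle of the case lid in rad: 0 closed, grows as the front edge swings up and over to +x of the case, stop at 1.9. The lid weighs 120 g; its stiff hinge (about 0.1 N m) keeps it wherever it is left.
- lid_hinge (a point): middle of the hinge line: 60 mm behind the case's origin (its +x), z = 32 mm above the desk; the hinge line runs along the case's y
- lid_edge (a point): middle of the lower front edge of the lid, outer face (z = 37 mm above the desk when closed, the upper edge of the slot); moves with the lid, 120 mm from the hinge line
- knife: paper knife, 60 g: light wooden handle 80 long x 16 wide x 14 mm thick, then in line a thin steel blade 85 long x 14 wide x 3 mm thick (last 10 mm 8 mm wide). Lies flat on the book. Origin: underside of the handle at mid-length; x points to the blade's tip, z up. The blade's mid-plane is 7 mm above the handle's underside
- knife_tip (a point): middle of the end of the knife's blade, 125 mm ahead of the knife's origin and 7 mm above its underside
- book: closed blue book lying flat, fixed, 170 (x) x 100 (y) x 26 mm thick; origin: centre of its underside
- loupe: stand loupe: upright cylinder 40 mm in diameter and 50 mm high, 70 g, black top half, clear lower half. Stands in the closed case at the start. Origin: centre of its underside; z up
- weight_a: brass paperweight, the one on the robot's left: round, foot 50 mm in diameter, knob on top, 44 mm high, 400 g, loose on the map board. Origin: centre of its underside
- weight_b: the second, identical brass paperweight, on the robot's right, 190 mm from the first. Origin: centre of its underside
- map_board: flat pale board with a map, fixed, 240 (x) x 300 (y) x 4 mm thick; origin: centre of its underside
- lamp: steel desk lamp, fixed. Origin: on the desk straight below the middle of its shade. Its round foot (radius 65 mm) stands at x = +220, y = -165 mm from there, beyond the board to the right; a thin arm comes over from it, above the shade's height
- lamp_shade (a point): centre of the lower rim of the lamp's round shade (rim radius 55 mm), 200 mm above the desk; the shade and arm reach from there up to 380 mm. It hangs over the place midway between the paperweights, so the gripper has to come in leaning, from the robot's side
- eraser: white eraser 22 x 45 x 12 mm on the map board, near its robot side; leave alone
- ruler: wooden ruler 30 x 200 x 6 mm on the map board, beyond the paperweights; leave alone
- ink: ink jar, 48 mm in diameter, 60 mm high; leave alone
- mug: white mug, 76 mm in diameter, 90 mm high; leave alone
- stapler: black stapler 130 x 34 x 50 mm; leave alone
- pencil_pot: empty terracotta pencil pot, 74 mm in diameter, 100 mm high; leave alone

How it is judged:
By the outcome, as a careful person would: the job done as asked, in the order asked, and still so for the second after the job is handed in, with the robot touching nothing.
It also fails if it takes over 67 s, if anything falls off the work surface, if the arm or the gripper's body presses on something with over 40 N, if the wrist force passes 120 N, or if a joint passes its speed limit or range.

ROBOT

A 7-joint arm with a two-finger parallel gripper is mounted at the origin on the work surface. World frame = base frame: x ahead of the robot, y to its left, z up, the work surface at z = 0. Lengths are in m, angles in rad, forces in N, time in s.
With the tool pointing down it reaches from about 0.425 to 0.925 m from the base axis. Payload 6.8 kg.
Tool frame: the origin (TCP) lies midway between the tips of the shut fingers; the grasp point (between the pads) lies 19 mm behind it (bot.pinch_z is the distance from the TCP to the grasp point, in m); z points along the fingers, y is the line along which they close (so a half turn about z gives the same grasp; the last joint's range is limited). The gripper opens to 85 mm and grips with 20 to 120 N. Pads are 22 mm wide; open, the fingers measure 114 mm over their backs; the gripper's body (76 mm by 85 mm) begins 54 mm behind the grasp point. The pads swing forward as they close: fully open they stand 13 mm farther back than shut.
Start: joints at [1.054, 0.477, 0.022, 1.555, -0.011, 1.109, -0.083], TCP at [0.268, -0.619, 0.206] pointing down, gripper open.
Joint ranges: [-2.96, 2.96], [-0.34, 2.1], [-1.41, 1.46], [0.24, 2.44], [-1.37, 4.51], [0.17, 1.92], [-2.96, 2.96]. Speed limits (rad/s): [2.39, 2.39, 3.14, 3.14, 3.14, 3.14, 3.14].

INTERFACE

Orientations are given as a unit quaternion [w, x, y, z].
In Python, from station import bot, imaging gives the robot as it stands. The module is installed in compiled form; this text tells all that it offers.
- The arm moves only by the tool carry_out, never from a script. Its argument "targets" is a list of rows, each a list of 5 numbers: the shift along the tool's x, y, z in cm, then the turn about the tool's z in degrees, then the opening, from -1 (shut) to 1 (fully open). In form: [[x, y, z, yaw, gripper], ...]. A call has 1 to 12 rows; each row shifts and turns the commanded pose from where the row before left it, along the tool's axes as they then stand; what a row does not reach is not made up. A row lasts 1/10 s, in which the tool goes at most 50 mm and 8.59 degrees, less where a joint would pass 70% of its speed; a pose out of reach is approached as far as the arm can. A call is refused whole if a number of a shift passes 5 or a number of a turn 8.59, either way. A call with a gripper value outside its range is refused whole. The fingers move at their own pace and stop on an object; "force" is the grip in N (left out, the last holds). Time passes only in rows, so rows that do not move let the fingers close. It gives the time, the measured TCP pose, the force, the opening and the grip force at its end, in the units of the state.
- bot.get_obs(): the state, without advancing time (a new reading comes with each control period).
- imaging.read_camera(name): name is "scene" or "top"; returns the picture (480x640x3 uint8, red, green, blue); there is no depth.
- imaging.calibration(name): a dict with "fx", "fy", "cx", "cy" (pixels), "extrinsics" (4x4, takes a point from world to camera coordinates). Camera axes: x right, y up, looking along -z (the intrinsics and any distortion apply to the point x, -y, -z); pixel columns grow to the right and rows downward; lengths in m; the calibration is good to about 2 mm. A picture is of the moment at which its call begins. calibration takes no time and is no camera call.
- bot.hand_in(): hands the job in; it is judged then, once.
The state is a dict: "t": time; "q": joint angles; "joint_vel": joint speeds; "joint_torque": joint torques, N m; "eef_pos": TCP position; "tool_rot": TCP orientation; "contact_force": force on the tool from outside, world axes, zero at the start; "torque": the same for the moment, N m; "gripper_width": opening from 0.0 (shut) to 1.0 (fully open); "grasp_force": force on a finger pad.
Only numpy, scipy, OpenCV 4.12 (cv2) and the standard library are available. Lean on these libraries where they do the work, as an engineer would, in place of code of your own. Each camera call takes 0.05 s, during which the arm holds its last target. There are 200 camera calls.

## Working session

There is one attempt and no reset: what is moved stays moved. The work goes in short steps, Python scripts to look and compute and a tool call to move; the robot and the scene stay as the last step left them, time stands still between calls to the robot, and variables do not carry over. Pictures are saved under pics/ and viewed, at most 10 in all, crops included, and the job is handed in when it is done.

Besides the shell and the picture viewer there is one more tool, called after ">>>" in YAML: its name, and indented under it one key for each argument. carry_out: Moves the arm, as the interface text tells. Its arguments: {"type":"object","properties":{"targets":{"type":"array"},"force":{"type":"number"}},"required":["targets"]}

```bash
ls; mkdir -p pics; python3 - <<'E'
from station import bot, imaging
import cv2, numpy as np
for n in("scene","top"):
    im=imaging.read_camera(n); cv2.imwrite(f"pics/{n}0.png",im[:,:,::-1]); 
    c=imaging.calibration(n); print(n,c)
print(bot.get_obs(), bot.pinch_z)
E
```

```text
pics
scene {'fx': 467.07374357992626, 'fy': 467.07374357992626, 'cx': 321.62770961749845, 'cy': 246.9197029600498, 'extrinsics': array([[ 0.83537572,  0.54964223, -0.00638949, -0.53786892],
       [-0.41819919,  0.64305941,  0.64154816,  0.14845522],
       [ 0.35673078, -0.53326168,  0.76705615, -1.37004643],
       [ 0.        ,  0.        ,  0.        ,  1.        ]])}
top {'fx': 498.8464610022085, 'fy': 498.8464610022085, 'cx': 318.15969555760444, 'cy': 244.36772663240265, 'extrinsics': array([[-0.01775958, -0.99984097, -0.00162254,  0.06678612],
       [ 0.98395703, -0.01776552,  0.17751887, -0.63780812],
       [-0.17751947,  0.00155615,  0.98411606, -1.42520931],
       [ 0.        ,  0.        ,  0.        ,  1.        ]])}
{'t': 0.1, 'q': array([ 1.05391857,  0.47777187,  0.02234811,  1.55636798, -0.01153012,
        1.10933445, -0.08310729]), 'joint_vel': array([-0.0007176 , -0.00142761, -0.0002847 , -0.00291635,  0.00379318,
        0.00207408, -0.00012808]), 'joint_torque': array([ 4.77518290e-03, -5.97758460e+01,  1.61363672e+00, -2.81951934e+01,
        1.28347718e-02,  5.06730750e-03, -2.28495657e-05]), 'eef_pos': array([ 0.26805547, -0.61883662,  0.2053801 ]), 'tool_rot': array([-8.46349467e-04,  9.79185408e-01,  2.02965927e-01, -2.29389945e-04]), 'contact_force': array([ 0.0428277 , -0.8922478 , -0.40971496]), 'torque': array([ 0.01613128, -0.00791586,  0.03306789]), 'grasp_force': 0.0, 'gripper_width': 0.9986788381551731} 0.0187
```

View pics/top0.png

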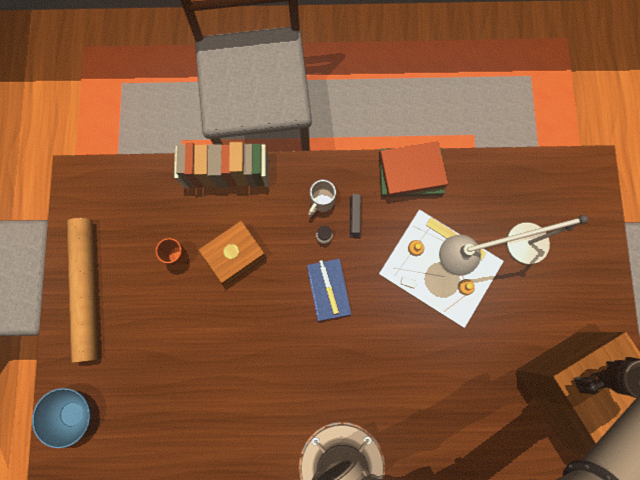

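View pics/scene0.png

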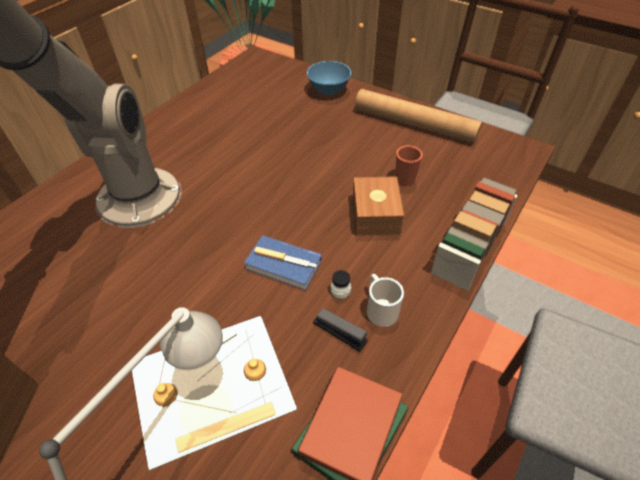

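The top view shows the case at about (232,252), the book with the knife at (329,290), handle toward the robot, the weights at (416,247) and (467,287), and the shade at (459,255). Next I measure these.

```bash
cat > h.py <<'E'
import numpy as np, cv2
from station import bot, imaging
C={n:imaging.calibration(n) for n in("scene","top")}
def ray(n,u,v):
    c=C[n];E=c["extrinsics"];d=np.array([(u-c["cx"])/c["fx"],-(v-c["cy"])/c["fy"],-1.])
    return -E[:3,:3].T@E[:3,3],E[:3,:3].T@d
def onz(n,u,v,z):
    o,d=ray(n,u,v);return o+d*(z-o[2])/d[2]
def tri(a,b):
    (o1,d1),(o2,d2)=ray("top",*a),ray("scene",*b)
    s=np.linalg.lstsq(np.c_[d1,-d2],o2-o1,rcond=None)[0]
    p,q=o1+s[0]*d1,o2+s[1]*d2;return (p+q)/2,np.linalg.norm(p-q)
def proj(n,P):
    c=C[n];p=c["extrinsics"]@np.r_[P,1];return np.array([c["cx"]-c["fx"]*p[0]/p[2],c["cy"]+c["fy"]*p[1]/p[2]])
def blobs(im,lo,hi,box,amin=20):
    x0,y0,x1,y1=box;h=cv2.cvtColor(im[y0:y1,x0:x1],cv2.COLOR_RGB2HSV)
    m=cv2.inRange(h,lo,hi);cs,_=cv2.findContours(m,cv2.RETR_EXTERNAL,cv2.CHAIN_APPROX_NONE)
    return [c+np.array([x0,y0]) for c in sorted(cs,key=cv2.contourArea,reverse=True) if cv2.contourArea(c)>=amin]
def quad(n,c,z):
    return np.array([onz(n,*p,z) for p in cv2.boxPoints(cv2.minAreaRect(c))])
E
python3 - <<'E'
from h import *
np.set_printoptions(precision=4,suppress=True)
t=cv2.imread("pics/top0.png")[:,:,::-1].copy();s=cv2.imread("pics/scene0.png")[:,:,::-1].copy()
def show(nm,n,c,z):
    r=cv2.minAreaRect(c);q=quad(n,c,z);
    print(nm,n,"area",cv2.contourArea(c),"px",r[0],"ctr",q.mean(0)[:2],"sides",np.linalg.norm(q[1]-q[0]),np.linalg.norm(q[2]-q[1]),"dir",np.degrees([np.arctan2(*(q[i+1]-q[i])[[1,0]]) for i in(0,1)]))
for c in blobs(t,(105,80,40),(125,255,255),(300,250,360,330))[:1]: show("book",'top',c,.026)
for c in blobs(t,(18,70,120),(35,255,255),(300,250,360,330),8)[:2]: show("handle",'top',c,.04)
for c in blobs(s,(18,70,120),(35,255,255),(240,230,330,290),8)[:2]: show("handle",'scene',c,.04)
for c in blobs(t,(0,0,150),(180,60,255),(310,255,345,320),8)[:2]: show("blade",'top',c,.0345)
for c in blobs(s,(0,0,150),(180,60,255),(250,235,330,285),8)[:2]: show("blade",'scene',c,.0345)
for c in blobs(t,(8,150,90),(24,255,255),(370,210,505,330),15)[:4]: show("brass",'top',c,.02)
for c in blobs(s,(8,150,90),(24,255,255),(130,320,300,460),15)[:4]: show("brass",'scene',c,.02)
for c in blobs(t,(0,0,150),(180,60,255),(370,205,510,330),200)[:2]: show("map",'top',c,.004)
a=cv2.resize(t[212:300,180:280],None,fx=5,fy=5,interpolation=cv2.INTER_CUBIC)
b=cv2.resize(s[165:245,340:420],None,fx=5.5,fy=5.5,interpolation=cv2.INTER_CUBIC)
out=np.zeros((440,800,3),np.uint8);a=a[:,:400] if 0 else cv2.resize(t[212:300,192:272],None,fx=5,fy=5,interpolation=cv2.INTER_CUBIC)
b=cv2.resize(s[165:253,340:420],None,fx=5,fy=5,interpolation=cv2.INTER_CUBIC)
out[:,:400]=a;out[:,400:]=b;cv2.imwrite("pics/case.png",out[:,:,::-1])
E
```

```text
book top area 1312.0 px (328.3076477050781, 289.5384521484375) ctr [0.5077 0.0275] sides 0.09705228435225803 0.16754330329855371 dir [ -79.6174 -170.2281]
handle top area 114.5 px (331.896240234375, 299.88677978515625) ctr [0.4752 0.0178] sides 0.015875409049108745 0.07898250678350531 dir [ -75.0843 -165.3265]
handle scene area 104.5 px (269.3826904296875, 253.03970336914062) ctr [0.4763 0.0151] sides 0.0202561943882884 0.07834847991236098 dir [118.9982  17.6286]
blade top area 108.5 px (324.160400390625, 273.31134033203125) ctr [0.555 0.039] sides 0.016089893106603456 0.08368322976198275 dir [ -74.9302 -165.3238]
blade scene area 176.0 px (285.00946044921875, 256.21697998046875) ctr [0.5114 0.0315] sides 0.02443205640738998 0.17206471776328525 dir [116.1421  13.1808]
brass top area 919.5 px (463.5, 225.0) ctr [ 0.6982 -0.3915] sides 0.24968036441850783 0.09435167360306594 dir [-91.0411 175.201 ]
brass top area 803.5 px (401.5, 305.5) ctr [ 0.4566 -0.1898] sides 0.18928895219039263 0.13937305041311457 dir [-91.0272 176.643 ]
brass top area 703.5 px (393.0, 228.0) ctr [ 0.6928 -0.1749
[... 209 characters left out ...]
ne area 4239.5 px (239.0, 389.5) ctr [ 0.6251 -0.2865] sides 0.2768370872722401 0.3024542924034621 dir [ 33.1231 -54.8761]
brass scene area 653.5 px (148.0, 338.5) ctr [ 0.3864 -0.3171] sides 0.08329026389071009 0.09511004539811689 dir [ 33.1231 -44.571 ]
brass scene area 416.0 px (135.5, 418.5) ctr [ 0.4979 -0.4553] sides 0.023137998905233534 0.14601215412829402 dir [ 33.1828 -42.697 ]
brass scene area 153.5 px (165.2154083251953, 394.7769470214844) ctr [ 0.5145 -0.39  ] sides 0.0417307183740254 0.041429814483490354 dir [129.4565  25.9595]
map top area 5948.0 px (448.7696533203125, 256.1685791015625) ctr [ 0.6075 -0.3446] sides 0.33428275093074566 0.310690810091233 dir [ -33.7516 -124.7441]
```

View pics/case.png

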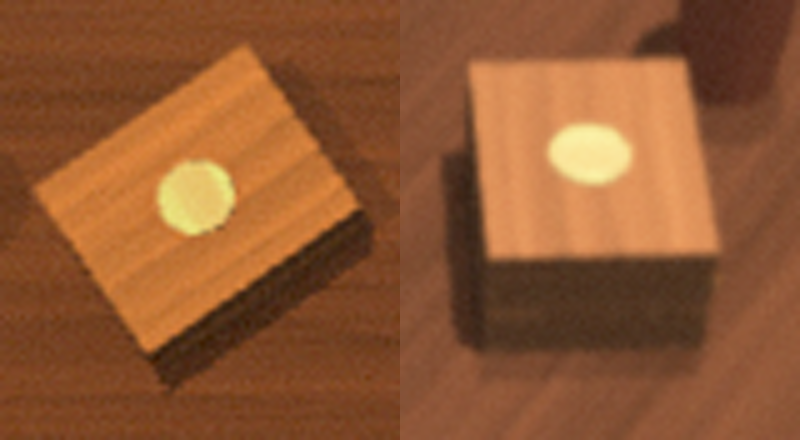

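The crop gives lid corners at (247,43), (360,210), (150,353) and (33,187). The dark 150 mm front face is at lower right, toward the robot, so the yaw is about 34°. Next come the exact numbers for the case and weights.

```bash
python3 - <<'E'
from h import *
np.set_printoptions(precision=4,suppress=True)
t=cv2.imread("pics/top0.png")[:,:,::-1].copy();s=cv2.imread("pics/scene0.png")[:,:,::-1].copy()
cs=np.array([(247,43),(360,210),(150,353),(33,187)])/5+[191.6,211.6]
P=np.array([onz("top",*p,.075) for p in cs]);print(P,P.mean(0))
d=np.roll(P,-1,0)-P;print(np.linalg.norm(d,axis=1),np.degrees(np.arctan2(d[:,1],d[:,0])))
S=np.array([(470,60),(685,58),(718,254),(490,260)])-[400,0];S=S/5+[339.6,164.6]
P=np.array([onz("scene",*p,.075) for p in S]);print(P,P.mean(0))
# gold medallion check
for n,im,b in(("top",t,(200,220,265,285)),("scene",s,(345,170,410,220))):
    c=blobs(im,(18,80,150),(35,255,255),b)[0];e=cv2.fitEllipse(c)[0];print("medal",onz(n,*e,.0755))
for z,n,im,b in((.02,"top",t,(400,235,430,262)),(.02,"top",t,(455,275,480,300)),(.02,"scene",s,(240,355,270,385)),(.02,"scene",s,(150,380,180,408))):
    c=blobs(im,(10,140,100),(28,255,255),b);
    for k in c[:2]: e=cv2.minAreaRect(k);print(n,cv2.contourArea(k),e,onz(n,*e[0],z))
a=cv2.resize(t[205:335,375:510],None,fx=4,fy=4,interpolation=cv2.INTER_CUBIC)[:520,:540]
cv2.imwrite("pics/map.png",a[:,:,::-1])
E
```

```text
[[0.7125 0.2826 0.075 ]
 [0.6111 0.2155 0.075 ]
 [0.5294 0.337  0.075 ]
 [0.6282 0.4072 0.075 ]] [0.6203 0.3106 0.075 ]
[0.1216 0.1464 0.1212 0.1505] [-146.5076  123.921    35.3955  -55.9278]
[[0.5262 0.3426 0.075 ]
 [0.6263 0.4094 0.075 ]
 [0.7108 0.2836 0.075 ]
 [0.614  0.2156 0.075 ]] [0.6193 0.3128 0.075 ]
medal [0.6208 0.3115 0.0755]
medal [0.619  0.3125 0.0755]
top 147.0 ((415.5, 247.5), (13.0, 13.0), 90.0) [ 0.6306 -0.2407  0.02  ]
top 145.0 ((466.0, 286.5), (13.0, 14.0), 90.0) [ 0.5092 -0.3859  0.02  ]
scene 251.0 ((254.5, 370.0), (18.0, 19.0), 90.0) [ 0.6347 -0.2465  0.02  ]
scene 296.0 ((165.38462829589844, 394.5768737792969), (18.027755737304688, 22.742708206176758), 56.30992889404297) [ 0.5147 -0.3897  0.02  ]
```

View pics/map.png

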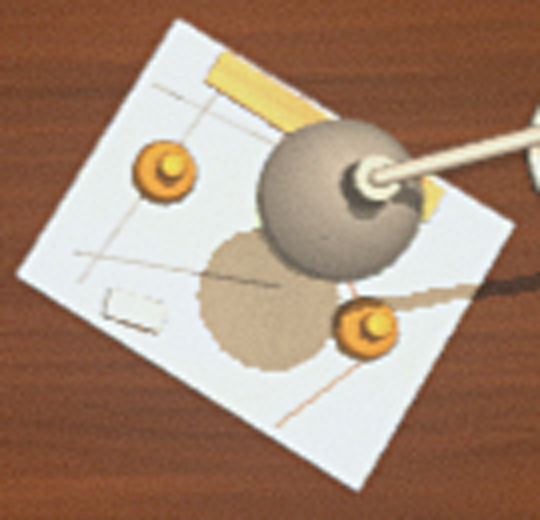

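The map crop shows the weights at (165,171) and (365,328), the eraser at (135,310), and the shade to the upper right of the midpoint. The measurements agree: the case is at (0.620, 0.312) with yaw 34°, the knife yaw is 14.8°, and the weights measure 189 mm apart. Moving to the knife.

>>> carry_out:
  targets:
    - [3,-3.3,0,0,1]
    - [3,-3.3,0,0,1]
    - [3,-3.3,0,0,1]
    - [3,-3.3,0,0,1]
    - [3,-3.3,0,0,1]
    - [3,-3.3,0,0,1]
    - [3,-3.3,0,0,1]
    - [3,-3.3,0,0,1]
    - [3,-3.3,0,0,1]
    - [3,-3.3,0,0,1]
    - [3,-3.3,0,0,1]
    - [3,-3.3,0,8.5,1]
  force: 100

```text
t: 1.3
eef_pos: [0.4398, -0.116, 0.2063]
tool_rot: [-0.0, 0.99, 0.139, -0.0]
contact_force: [0.7, -0.3, 0.5]
gripper_width: 1.001
grasp_force: 0.0
```

```bash
cat > go.py <<'E'
# usage: go.py x y z tool-x-azimuth  -> shift in tool axes (cm), current x-azimuth, lean
import sys
from h import *
from scipy.spatial.transform import Rotation as R
np.set_printoptions(precision=4,suppress=True)
o=bot.get_obs();M=R.from_quat(o["tool_rot"],scalar_first=True).as_matrix()
print("t",round(o["t"],2),"tcp",o["eef_pos"],"x-az",np.degrees(np.arctan2(M[1,0],M[0,0])).round(2),"z",M[:,2],"y",M[:,1],"w",round(o["gripper_width"],3),"gf",round(o["grasp_force"],1),"F",o["contact_force"],"q",o["q"])
a=[float(v) for v in sys.argv[1:]]
if a: print("shift cm",M.T@(np.array(a[:3])-o["eef_pos"])*100)
E
python3 go.py .485 .0195 .1
```

```text
t 1.3 tcp [ 0.4398 -0.116   0.2063] x-az 15.94 z [-0.      0.0001 -1.    ] y [ 0.2746 -0.9616 -0.0001] w 1.001 gf 0.0 F [ 0.7039 -0.2718  0.4866] q [ 0.3894  0.129  -0.2906  2.0428  0.0444  0.9756 -1.2165]
shift cm [  8.062  -11.784   10.6281]
```

>>> carry_out:
  targets:
    - [1.6,-2.3,1.5,0,1]
    - [1.6,-2.3,2,0,1]
    - [1.6,-2.3,2,0,1]
    - [1.6,-2.3,2,0,1]
    - [1,-1.3,2,0,1]
    - [0,0,0,0,1]
    - [0,0,0,0,1]

```text
t: 2.0
eef_pos: [0.4814, 0.0028, 0.1111]
tool_rot: [0.0, 0.99, 0.139, -0.001]
contact_force: [0.6, -0.6, 0.0]
gripper_width: 0.999
grasp_force: 0.0
```

```bash
python3 go.py .485 .0195 .0285
```

```text
t 2.0 tcp [0.4814 0.0028 0.1111] x-az 16.01 z [-0.0016 -0.0003 -1.    ] y [ 0.2758 -0.9612 -0.0002] w 0.999 gf 0.0 F [ 0.6213 -0.6494  0.0001] q [ 0.1705  0.3104 -0.3582  2.0776  0.1529  0.7797 -1.5726]
shift cm [ 0.8192 -1.504   8.2544]
```

>>> carry_out:
  targets:
    - [0.8,-1.5,2,1.2,1]
    - [0,0,3,0,1]
    - [0,0,2.0,0,1]
    - [0,0,1.2,0,1]
    - [0,0,0,0,1]
    - [0,0,0,0,1]

```text
t: 2.6
eef_pos: [0.4862, 0.0191, 0.0302]
tool_rot: [0.0, 0.992, 0.128, 0.001]
contact_force: [-0.3, 0.2, 0.3]
gripper_width: 0.998
grasp_force: 0.0
```

```bash
python3 go.py .485 .0195 .0285; python3 - <<'E'
from h import *
s=imaging.read_camera("scene");t=imaging.read_camera("top")
a=cv2.resize(s[200:300,230:330],None,fx=4,fy=4,interpolation=cv2.INTER_CUBIC);b=cv2.resize(t[240:340,280:380],None,fx=4,fy=4,interpolation=cv2.INTER_CUBIC)
cv2.imwrite("pics/g1.png",np.hstack([a,b])[:,:,::-1])
E
```

```text
t 2.6 tcp [0.4862 0.0191 0.0302] x-az 14.72 z [ 0.0012 -0.0002 -1.    ] y [ 0.2541 -0.9672  0.0005] w 0.998 gf 0.0 F [-0.3177  0.2453  0.3415] q [ 0.0941  0.449  -0.3165  2.1208  0.2411  0.6039 -1.7063]
shift cm [-0.1023 -0.0664  0.1717]
```

View pics/g1.png

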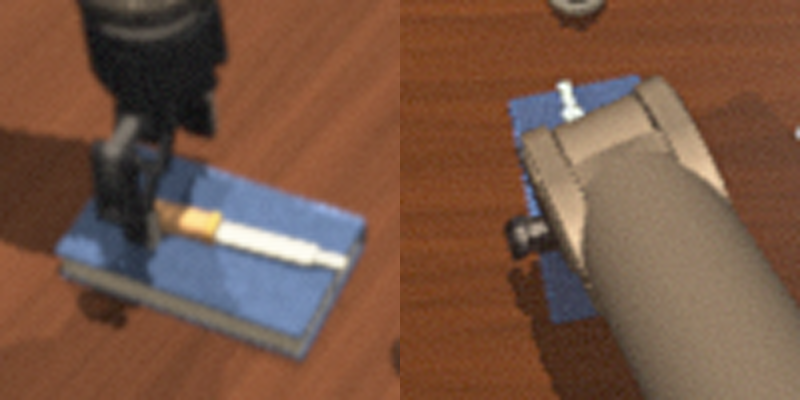

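The fingers straddle the handle near its blade end (scene crop, about (150,215)). Closing.

>>> carry_out:
  targets:
    - [0,0,0.1,0,-1]
    - [0,0,0,0,-1]
    - [0,0,0,0,-1]
    - [0,0,0,0,-1]
    - [0,0,0,0,-1]
    - [0,0,0,0,-1]
    - [0,0,0,0,-1]
    - [0,0,0,0,-1]
  force: 100

```text
t: 3.5
eef_pos: [0.4855, 0.0197, 0.0283]
tool_rot: [-0.0, 0.992, 0.129, -0.0]
contact_force: [0.1, -0.1, -0.2]
gripper_width: -0.002
grasp_force: 0.0
```

>>> carry_out:
  targets:
    - [0,0,-3,0,-1]
    - [0,0,-3,0,-1]
    - [0,0,-3,0,-1]
    - [0,0,-1,0,-1]
    - [0,0,0,0,-1]

```text
t: 4.0
eef_pos: [0.4866, 0.0197, 0.1295]
tool_rot: [0.0, 0.992, 0.128, 0.002]
contact_force: [1.0, 0.4, -0.3]
gripper_width: -0.002
grasp_force: 0.0
```

```bash
python3 go.py; python3 - <<'E'
from h import *
s=imaging.read_camera("scene");t=imaging.read_camera("top")
a=cv2.resize(s[200:300,230:330],None,fx=4,fy=4,interpolation=cv2.INTER_CUBIC);b=cv2.resize(t[240:340,280:380],None,fx=4,fy=4,interpolation=cv2.INTER_CUBIC)
cv2.imwrite("pics/g2.png",np.hstack([a,b])[:,:,::-1])
E
```

```text
t 4.0 tcp [0.4866 0.0197 0.1295] x-az 14.76 z [ 0.0031 -0.     -1.    ] y [ 0.2547 -0.967   0.0008] w -0.002 gf 0.0 F [ 1.0052  0.3918 -0.2539] q [ 0.1495  0.2898 -0.3712  2.053   0.1433  0.8196 -1.6186]
```

View pics/g2.png

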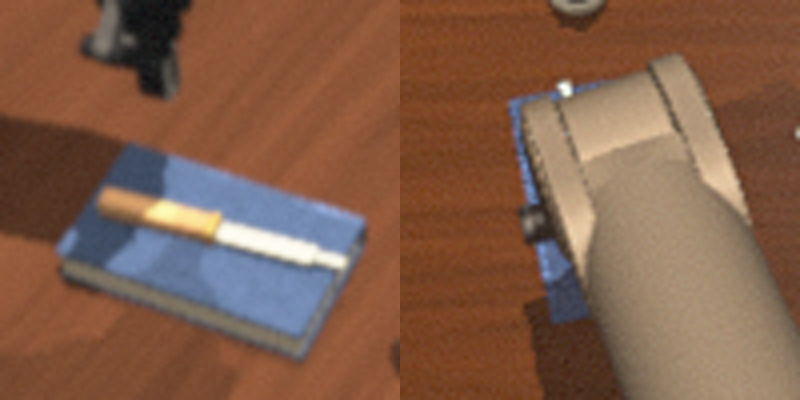

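The knife has not moved, with its handle at about scene pixel (270,253). The fingertips are near (269,224). I'll check them against the projected TCP.

```bash
python3 - <<'E'
from h import *
np.set_printoptions(precision=4,suppress=True)
p=np.array([.4866,.0197,.1295])
print(proj("scene",p),proj("top",p), proj("scene",[.4855,.0197,.0283]))
for q in([.4755,.017,.04],[.4755,.017,.026],[.4855,.0197,.04]): print(proj("scene",q),proj("top",q))
s=imaging.read_camera("scene")
for c in blobs(s,(18,70,120),(35,255,255),(240,230,330,290),8)[:2]: e=cv2.minAreaRect(c);print(e,onz("scene",*e[0],.04))
E
```

```text
[270.4457 229.7536] [331.9407 293.5187] [273.7063 256.2783]
[269.5003 252.3894] [332.1657 299.7201]
[270.0061 255.8667] [332.0433 300.0417]
[273.3111 253.3701] [331.1738 296.3353]
((275.1499938964844, 253.54998779296875), (18.34120750427246, 6.008327007293701), 18.434947967529297) [0.4897 0.0218 0.04  ]
```

```bash
python3 - <<'E'
from h import *
for n in("scene","top"): cv2.imwrite(f"pics/{n}_shut.png",imaging.read_camera(n)[:,:,::-1])
E
```

>>> carry_out:
  targets:
    - [0,0,0,0,1]
    - [0,0,0,0,1]
    - [0,0,0,0,1]
    - [0,0,0,0,1]
    - [0,0,0,0,1]
    - [0,0,0,0,1]
    - [0,0,0,0,1]

```text
t: 4.95
eef_pos: [0.4855, 0.0197, 0.1283]
tool_rot: [0.0, 0.992, 0.129, 0.0]
contact_force: [-0.0, -0.4, -0.8]
gripper_width: 1.0
grasp_force: 0.0
```

```bash
python3 - <<'E'
from h import *
s=imaging.read_camera("scene");cv2.imwrite("pics/scene_open.png",s[:,:,::-1])
a=cv2.imread("pics/scene_shut.png")[185:240,235:300];b=s[185:240,235:300,::-1]
cv2.imwrite("pics/g3.png",np.hstack([cv2.resize(k,None,fx=6,fy=6,interpolation=cv2.INTER_CUBIC) for k in(a,b)]))
E
```

```text
(no output)
```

View pics/g3.png

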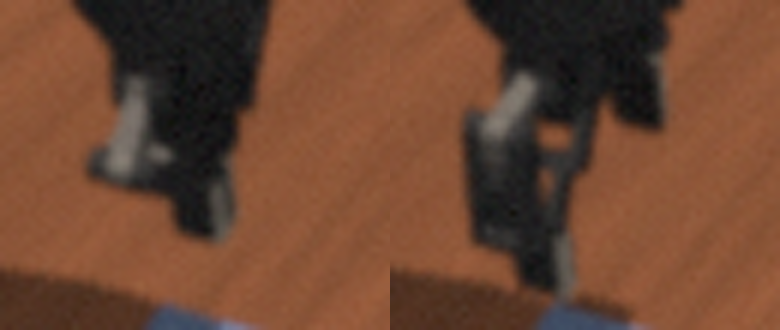

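Shut, the visible tips are at about (270,225) against a projected TCP of (270,230), so the real tips sit 15–18 mm behind the TCP and closed above the handle. I'll go lower, to TCP z of about 0.0135.

>>> carry_out:
  targets:
    - [0,0,3,0,1]
    - [0,0,4,0,1]
    - [0,0,3,0,1]
    - [0,0,1,0,1]
    - [0,0,0.5,0,1]
    - [0,0,0,0,1]
    - [0,0,0,0,-1]
    - [0,0,0,0,-1]
    - [0,0,0,0,-1]
    - [0,0,0,0,-1]
    - [0,0,0,0,-1]
    - [0,0,0,0,-1]
  force: 100

```text
t: 6.2
eef_pos: [0.4858, 0.0197, 0.014]
tool_rot: [0.0, 0.992, 0.129, 0.0]
contact_force: [-2.3, -1.1, 7.7]
gripper_width: 0.102
grasp_force: 98.4
```

```bash
python3 go.py
```

```text
t 6.2 tcp [0.4858 0.0197 0.014 ] x-az 14.77 z [ 0.0006 -0.0003 -1.    ] y [ 0.255  -0.9669  0.0004] w 0.102 gf 98.4 F [-2.2791 -1.1196  7.7152] q [ 0.0863  0.4783 -0.3099  2.1281  0.2638  0.5703 -1.727 ]
```

>>> carry_out:
  targets:
    - [0,0,-1,0,-1]
    - [0,0,-2,0,-1]
    - [0,0,-3,0,-1]
    - [0,0,-2,0,-1]
    - [0,0,0,0,-1]

```text
t: 6.7
eef_pos: [0.4876, 0.0199, 0.0963]
tool_rot: [0.0, 0.992, 0.128, 0.003]
contact_force: [-0.2, 0.8, -1.2]
gripper_width: 0.099
grasp_force: 98.2
```

```bash
python3 go.py; python3 - <<'E'
from h import *
np.set_printoptions(precision=4,suppress=True)
s=imaging.read_camera("scene");t=imaging.read_camera("top")
for n,im,b in(("scene",s,(240,200,330,290)),("top",t,(300,240,350,320))):
  for nm,lo,hi in(("yel",(16,70,100),(35,255,255)),("wht",(0,0,150),(180,60,255))):
    for c in blobs(im,lo,hi,b,8)[:3]:
      e=cv2.minAreaRect(c);print(n,nm,cv2.contourArea(c),cv2.boxPoints(e).round(1).tolist())
# expected tip / blade root for level knife gripped at handle z
d=np.array([np.cos(np.radians(14.8)),np.sin(np.radians(14.8)),0])
o=bot.get_obs()["eef_pos"];b=np.array([.4858-.0103*0,.0197,o[2]-.014+.033])
for k in(.03,.1147): print(k,proj("scene",b+d*k),proj("top",b+d*k))
a=cv2.resize(s[190:290,240:340],None,fx=5,fy=5,interpolation=cv2.INTER_CUBIC)
cv2.imwrite("pics/g4.png",a[:,:,::-1])
E
```

```text
t 6.7 tcp [0.4876 0.0199 0.0963] x-az 14.76 z [ 0.0055  0.0003 -1.    ] y [ 0.2548 -0.967   0.0011] w 0.099 gf 98.2 F [-0.1679  0.8405 -1.2158] q [ 0.1397  0.3407 -0.3652  2.0795  0.1782  0.7449 -1.6503]
scene yel 42.0 [[272.8999938964844, 233.39999389648438], [277.3999938964844, 227.5], [284.20001220703125, 232.6999969482422], [279.79998779296875, 238.60000610351562]]
scene wht 129.0 [[281.6000061035156, 238.60000610351562], [282.79998779296875, 233.6999969482422], [316.5, 242.10000610351562], [315.20001220703125, 247.10000610351562]]
top yel 1392.5 [[310.0, 256.0], [349.0, 256.0], [349.0, 319.0], [310.0, 319.0]]
top wht 29.5 [[320.0, 265.0], [320.0, 255.0], [325.0, 255.0], [325.0, 265.0]]
0.03 [282.45   237.2803] [328.8417 284.027 ]
0.1147 [316.0106 245.7827] [320.6235 255.4553]
```

View pics/g4.png

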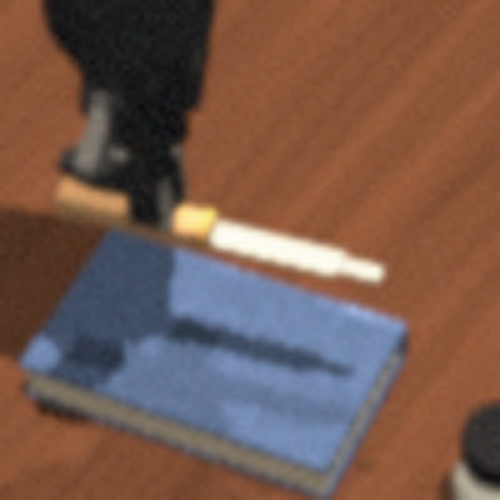

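The knife is held level, with the blade from (282,236) to (316,245) above the book. Moving in front of the slot.

>>> carry_out:
  targets:
    - [0,-2,0,0,-1]
    - [0.2,-4,0,0,-1]
    - [0.3,-4,0,0,-1]
    - [0.3,-4,0,0,-1]
    - [0.1,-3,0,-5,-1]
    - [0,-1,0,-7,-1]
    - [0,0,0,-5,-1]
    - [0,0,1.5,-2.4,-1]
    - [0,0,1.5,0,-1]
    - [0,0,0,0,-1]
    - [0,0,0,0,-1]

```text
t: 7.9
eef_pos: [0.4467, 0.1955, 0.0626]
tool_rot: [0.0, 0.956, 0.294, -0.001]
contact_force: [0.2, -0.4, 0.5]
gripper_width: 0.103
grasp_force: 98.3
```

```bash
cat > k.py <<'E'
from h import *
np.set_printoptions(precision=4,suppress=True)
s=imaging.read_camera("scene")
m=proj("scene",bot.get_obs()["eef_pos"]+np.array([.06,.04,.02])).astype(int)
b=(m[0]-45,m[1]-45,m[0]+50,m[1]+45)
for nm,lo,hi in(("yel",(16,70,100),(35,255,255)),("wht",(0,0,150),(180,60,255))):
    for c in blobs(s,lo,hi,b,8)[:2]:
      e=cv2.minAreaRect(c);print(nm,cv2.contourArea(c),np.round(e[0],1),np.round(e[1],1),cv2.boxPoints(e).round(1).tolist())
E
python3 go.py .4507 .197 .06; python3 k.py; python3 - <<'E'
from h import *
R=np.array([[.827,-.562],[.562,.827]]);c=np.array([.620,.312])
for x,y,z in((-.06,.07,.028),(-.06,-.07,.028),(-.06,.07,.037),(-.06,-.07,.037),(-.06,-.075,.075),(-.06,-.075,0)): print((x,y,z),proj("scene",np.r_[c+R@[x,y],z]).round(1))
import sys
s=imaging.read_camera("scene")
# intensity profile down the front face at y=0
for z in np.arange(.08,-.006,-.004):
    u,v=proj("scene",np.r_[c+R@[-.06,-.03],z]);print(round(z,3),round(u),round(v,1),s[int(round(v)),int(round(u))])
E
```

```text
t 7.9 tcp [0.4467 0.1955 0.0626] x-az 34.18 z [-0.0022 -0.0008 -1.    ] y [ 0.5618 -0.8273 -0.0006] w 0.103 gf 98.3 F [ 0.1604 -0.3808  0.5365] q [-0.1446  0.4165 -0.4759  2.0907  0.2911  0.6996 -1.7851]
shift cm [0.4226 0.0995 0.2566]
yel 56.0 [372.5 195. ] [12.  7.] [[369.0, 189.0], [376.0, 189.0], [376.0, 201.0], [369.0, 201.0]]
yel 27.0 [307.2 192.7] [7.3 6.1] [[303.0, 195.0], [304.20001220703125, 189.0], [311.29998779296875, 190.5], [310.1000061035156, 196.39999389648438]]
wht 94.5 [326.5 194. ] [ 4. 31.] [[311.0, 192.0], [342.0, 192.0], [342.0, 196.0], [311.0, 196.0]]
(-0.06, 0.07, 0.028) [353.2 190.9]
(-0.06, -0.07, 0.028) [356.2 227. ]
(-0.06, 0.07, 0.037) [353.3 188.6]
(-0.06, -0.07, 0.037) [356.4 224.8]
(-0.06, -0.075, 0.075) [357.2 216.2]
(-0.06, -0.075, 0) [355.8 235.4]
0.08 356 202.6 [173 113  70]
0.076 356 203.7 [162 106  66]
0.072 356 204.7 [159 103  64]
0.068 356 205.8 [152  99  62]
0.064 356 206.9 [143  94  57]
0.06 356 207.9 [133  86  52]
0.056 356 209.0 [128  83  50]
0.052 356 210.0 [128  83  50]
0.048 356 211.1 [122  78  48]
0.044 356 212.1 [109  69  42]
0.04 356 213.1 [103  67  43]
0.036 355 214.2 [74 52 37]
0.032 355 215.2 [71 48 34]
0.028 355 216.2 [69 45 29]
0.024 355 217.2 [69 46 31]
0.02 355 218.2 [66 45 28]
0.016 355 219.2 [63 42 27]
0.012 355 220.2 [63 43 26]
0.008 355 221.2 [65 43 28]
0.004 355 222.2 [64 41 29]
-0.0 355 223.2 [66 44 28]
-0.004 355 224.2 [61 39 24]
```

```bash
python3 - <<'E'
from h import *
o=bot.get_obs()["eef_pos"];d=np.array([.827,.562,0])
for k in(.03,.0722,.1147):
  print(k,[ (z,proj("scene",o*[1,1,0]+d*k+[0,0,z]).round(2).tolist()) for z in(.0786,.0816,.0846,.0876)])
s=imaging.read_camera("scene")
c=blobs(s,(0,0,130),(180,70,255),(305,185,350,202),8)[0];M=cv2.moments(c);print(M["m10"]/M["m00"],M["m01"]/M["m00"])
m=np.zeros((480,640),np.uint8);cv2.drawContours(m,[c],-1,1,-1)
for u in(314,320,326,332,338,341): v=np.where(m[:,u])[0]; print(u,v.min(),v.max())
print(o)
E
```

```text
0.03 [(0.0786, [311.67, 195.49]), (0.0816, [311.64, 194.68]), (0.0846, [311.62, 193.86]), (0.0876, [311.59, 193.04])]
0.0722 [(0.0786, [327.37, 195.25]), (0.0816, [327.37, 194.44]), (0.0846, [327.38, 193.63]), (0.0876, [327.38, 192.81])]
0.1147 [(0.0786, [343.18, 195.02]), (0.0816, [343.22, 194.2]), (0.0846, [343.25, 193.39]), (0.0876, [343.28, 192.57])]
324.86882716049377 194.00462962962962
314 192 196
320 192 196
326 192 196
332 192 196
338 193 195
341 193 195
[0.44761213 0.1959391  0.06354559]
```

>>> carry_out:
  targets:
    - [0.2,0.1,1.5,0,-1]
    - [0.1,0,1.5,0,-1]
    - [0,0,1.3,0,-1]
    - [0,0,0.6,0,-1]
    - [0,0,0,0,-1]
    - [0,0,0,0,-1]

```text
t: 8.65
eef_pos: [0.4504, 0.1968, 0.0141]
tool_rot: [-0.0, 0.956, 0.294, -0.0]
contact_force: [-0.6, 0.1, -1.5]
gripper_width: 0.1
grasp_force: 98.3
```

```bash
python3 go.py .4507 .197 .0132;python3 - <<'E'
from h import *
o=bot.get_obs()["eef_pos"];d=np.array([.827,.562,0])
for k in(.0722,.1147):
  print(k,[ (z,proj("scene",o*[1,1,0]+d*k+[0,0,z]).round(2).tolist()) for z in(.0295,.0325,.0355)])
s=imaging.read_camera("scene")
c=blobs(s,(0,0,130),(180,70,255),(305,195,352,217),8)[0];M=cv2.moments(c);print(M["m10"]/M["m00"],M["m01"]/M["m00"],cv2.boundingRect(c))
E
```

```text
t 8.65 tcp [0.4504 0.1968 0.0141] x-az 34.19 z [-0.0004 -0.0001 -1.    ] y [ 0.5619 -0.8272 -0.0001] w 0.1 gf 98.3 F [-0.5906  0.0511 -1.5306] q [-0.1874  0.5016 -0.4289  2.1088  0.361   0.6013 -1.8446]
shift cm [ 0.0376 -0.0044  0.0927]
0.0722 [(0.0295, [328.33, 208.36]), (0.0325, [328.33, 207.59]), (0.0355, [328.34, 206.82])]
0.1147 [(0.0295, [343.68, 208.13]), (0.0325, [343.72, 207.36]), (0.0355, [343.75, 206.59])]
327.481884057971 207.24094202898547 (313, 205, 31, 5)
```

>>> carry_out:
  targets:
    - [0,0,0.1,0,-1]
    - [0.8,0,0,0,-1]
    - [0.8,0,0,0,-1]
    - [0.6,0,0,0,-1]
    - [0.6,0,0,0,-1]
    - [0.6,0,0,0,-1]
    - [0.6,0,0,0,-1]
    - [0.6,0,0,0,-1]
    - [0,0,0,0,-1]

```text
t: 9.6
eef_pos: [0.4894, 0.2232, 0.0134]
tool_rot: [-0.0, 0.956, 0.294, 0.0]
contact_force: [-0.0, -0.2, -1.1]
gripper_width: 0.098
grasp_force: 98.3
```

```bash
python3 go.py;python3 - <<'E'
from h import *
o=bot.get_obs()["eef_pos"];d=np.array([.827,.562,0])
for k in(.03,.1147): print(proj("scene",o+d*k+[0,0,.0193]))
s=imaging.read_camera("scene")
for c in blobs(s,(0,0,130),(180,70,255),(305,195,362,217),8)[:2]:print(cv2.boundingRect(c))
E
```

```text
t 9.6 tcp [0.4894 0.2232 0.0134] x-az 34.18 z [ 0.0007  0.0007 -1.    ] y [ 0.5618 -0.8273 -0.0002] w 0.098 gf 98.3 F [-0.0382 -0.1827 -1.1438] q [-0.2101  0.5563 -0.4215  2.0037  0.3631  0.6531 -1.841 ]
[330.11013303 207.52756058]
[360.76849726 207.06280301]
(330, 205, 25, 6)
```

The blade is in the slot about 17 mm, with no force on it. Lifting along the lid's arc.

>>> carry_out:
  targets:
    - [0.1,0,-0.8,0,-1]
    - [0.2,0,-1.2,0,-1]
    - [0.2,0,-1.2,0,-1]
    - [0.4,0,-0.9,0,-1]
    - [0.4,0,-0.9,0,-1]
    - [0.4,0,-0.9,0,-1]
    - [0,0,0,0,-1]

```text
t: 10.35
eef_pos: [0.5043, 0.2331, 0.074]
tool_rot: [-0.0, 0.956, 0.294, 0.002]
contact_force: [-0.1, 0.7, -1.7]
gripper_width: 0.088
grasp_force: 100.9
```

```bash
python3 go.py;python3 - <<'E'
from h import *
R=np.array([[.827,-.562],[.562,.827]]);c=np.array([.620,.312])
o=bot.get_obs()["eef_pos"];d=np.array([.827,.562,0])
for k in(.03,.1147): print(proj("scene",o+d*k+[0,0,.0193]))
s=imaging.read_camera("scene");t=imaging.read_camera("top")
for n,im,b in(("scene",s,(320,100,460,260)),("top",t,(190,190,290,300))):
  for k in blobs(im,(18,80,150),(35,255,255),b,8)[:3]: print(n,"yellow",cv2.fitEllipse(k)[0] if len(k)>5 else k)
for k in blobs(s,(0,0,130),(180,70,255),(315,150,370,217),8)[:2]:print(cv2.boundingRect(k))
for th in(0,.3,.4,.5,.6):
  x,z=-60,43;P=np.r_[c+R@[.06+(x*np.cos(th)+z*np.sin(th))/1e3,0],.032+(-x*np.sin(th)+z*np.cos(th))/1e3]
  print(th,proj("scene",P),proj("top",P))
E
```

```text
t 10.35 tcp [0.5043 0.2331 0.074 ] x-az 34.17 z [ 0.0031  0.0018 -1.    ] y [ 0.5616 -0.8274  0.0002] w 0.088 gf 100.9 F [-0.1174  0.7431 -1.743 ] q [-0.1801  0.4871 -0.4635  1.9341  0.3011  0.7844 -1.786 ]
[337.01992751 191.39774968]
[368.82259664 190.92075026]
scene yellow (387.53350830078125, 189.14642333984375)
scene yellow (409.627685546875, 105.06257629394531)
scene yellow (333.1816711425781, 189.8462677001953)
top yellow (224.72618103027344, 243.0540008544922)
(336, 190, 25, 6)
(325, 168, 4, 11)
0 [377.73099357 195.70017279] [230.64785812 251.19110003]
0.3 [384.00423577 191.31142745] [226.77692646 246.02504603]
0.4 [386.4433182  190.13100742] [225.35833438 244.08209594]
0.5 [389.01503386 189.11702606] [223.90114717 242.06317716]
0.6 [391.69136922 188.28194377] [222.42184162 239.99099997]
```

>>> carry_out:
  targets:
    - [0.6,0,-0.9,0,-1]
    - [0.6,0,-0.8,0,-1]
    - [0.6,0,-0.8,0,-1]
    - [0.8,0,-0.7,0,-1]
    - [0.8,0,-0.6,0,-1]
    - [0.8,0,-0.6,0,-1]
    - [1.1,0,-0.5,0,-1]
    - [1.1,0,-0.5,0,-1]
    - [0,0,0,0,-1]

```text
t: 11.35
eef_pos: [0.5574, 0.2695, 0.1271]
tool_rot: [-0.001, 0.956, 0.294, 0.001]
contact_force: [-0.1, 0.0, -1.3]
gripper_width: 0.096
grasp_force: 102.8
```

```bash
cat > lid.py <<'E'
from h import *
R=np.array([[.827,-.562],[.562,.827]]);c=np.array([.620,.312])
o=bot.get_obs()["eef_pos"];d=np.array([.827,.562,0])
print("tcp case",R.T@(o[:2]-c),o[2])
for k in(.03,.1147): print(proj("scene",o+d*k+[0,0,.0193]))
s=imaging.read_camera("scene");t=imaging.read_camera("top")
cv2.imwrite("pics/lid_s.png",s[:,:,::-1]);cv2.imwrite("pics/lid_t.png",t[:,:,::-1])
for n,im,b in(("scene",s,(320,100,460,260)),("top",t,(180,170,290,300))):
  for k in blobs(im,(18,80,120),(35,255,255),b,8)[:3]: print(n,"yellow",cv2.minAreaRect(k))
for k in blobs(s,(0,0,130),(180,70,255),(325,120,400,217),8)[:3]:print(cv2.minAreaRect(k))
def lp(x,y,z,th): return np.r_[c+R@[.06+(x*np.cos(th)+z*np.sin(th))/1e3,y/1e3],.032+(-x*np.sin(th)+z*np.cos(th))/1e3]
for th in(.9,1,1.1,1.2,1.4,1.6,1.8): print(th,proj("scene",lp(-60,0,43,th)).round(1),proj("top",lp(-60,0,43,th)).round(1),"edge",[proj("top",lp(-120,y,5,th)).round(1).tolist() for y in(-75,75)])
E
python3 go.py; python3 lid.py
```

```text
t 11.35 tcp [0.5574 0.2695 0.1271] x-az 34.18 z [ 0.0021  0.0019 -1.    ] y [ 0.5618 -0.8273 -0.0004] w 0.096 gf 102.8 F [-0.0556  0.0165 -1.2574] q [-0.2013  0.5099 -0.4703  1.7447  0.275   0.9497 -1.7553]
tcp case [-7.55911289e-02  4.51283971e-05] 0.12714525713016386
[362.41107684 175.82053284]
[395.27140862 175.33267306]
scene yellow ((409.43701171875, 105.24292755126953), (46.06947326660156, 4.481466293334961), 14.534454345703125)
scene yellow ((358.5, 174.0), (6.640782833099365, 4.743415832519531), 18.434947967529297)
((363.5, 206.0), (20.0, 15.0), 90.0)
((374.0, 177.0), (4.0, 24.0), 90.0)
((379.5, 201.5), (7.0, 11.0), 90.0)
0.9 [400.  186.9] [218.  233.7] edge [[251.5, 236.0], [207.1, 266.3]]
1 [402.8 186.9] [216.6 231.6] edge [[249.2, 232.7], [204.6, 263.1]]
1.1 [405.6 187.1] [215.3 229.7] edge [[246.8, 229.3], [202.1, 259.7]]
1.2 [408.2 187.4] [214.  227.8] edge [[244.4, 225.8], [199.5, 256.2]]
1.4 [413.2 188.8] [211.8 224.3] edge [[239.5, 218.8], [194.5, 249.1]]
1.6 [417.5 190.8] [210.  221.5] edge [[234.7, 211.9], [189.8, 242.2]]
1.8 [420.9 193.5] [208.7 219.3] edge [[230.3, 205.6], [185.6, 235.6]]
```

The lid is at about 1.1–1.2 rad. Next I lower the blade and push the lid over from inside.

>>> carry_out:
  targets:
    - [0,0,1.2,0,-1]
    - [0.8,0,1.2,0,-1]
    - [0.9,0,0,0,-1]
    - [0.9,0,0,0,-1]
    - [0.9,0,0,0,-1]
    - [0.9,0,0,0,-1]
    - [0.9,0,0,0,-1]
    - [0.9,0,0,0,-1]
    - [0.9,0,0,0,-1]
    - [0.6,0,0,0,-1]
    - [0,0,0,0,-1]
    - [0,0,0,0,-1]

```text
t: 12.65
eef_pos: [0.6196, 0.3115, 0.1025]
tool_rot: [-0.0, 0.956, 0.294, 0.0]
contact_force: [-0.7, -0.6, -0.5]
gripper_width: 0.09
grasp_force: 107.1
```

```bash
python3 go.py; python3 lid.py
```

```text
t 12.65 tcp [0.6196 0.3115 0.1025] x-az 34.17 z [ 0.0006  0.0004 -1.    ] y [ 0.5617 -0.8274 -0.    ] w 0.09 gf 107.1 F [-0.7124 -0.5529 -0.533 ] q [-0.2598  0.6458 -0.4393  1.5704  0.3103  0.9944 -1.766 ]
tcp case [-0.00064486 -0.00022098] 0.10248248391528403
[390.48479871 182.61275093]
[422.82258275 182.13031273]
scene yellow ((419.7353210449219, 108.058837890625), (26.678918838500977, 4.608177185058594), 14.03624439239502)
scene yellow ((387.0, 181.0), (6.0, 6.0), 90.0)
scene yellow ((442.08233642578125, 113.62939453125), (14.534341812133789, 3.362422227859497), 12.528807640075684)
((380.5, 206.0), (20.0, 27.0), 90.0)
((394.5, 182.5), (5.0, 9.0), 90.0)
((385.5, 163.0), (3.0, 10.0), 0.0)
0.9 [400.  186.9] [218.  233.7] edge [[251.5, 236.0], [207.1, 266.3]]
1 [402.8 186.9] [216.6 231.6] edge [[249.2, 232.7], [204.6, 263.1]]
1.1 [405.6 187.1] [215.3 229.7] edge [[246.8, 229.3], [202.1, 259.7]]
1.2 [408.2 187.4] [214.  227.8] edge [[244.4, 225.8], [199.5, 256.2]]
1.4 [413.2 188.8] [211.8 224.3] edge [[239.5, 218.8], [194.5, 249.1]]
1.6 [417.5 190.8] [210.  221.5] edge [[234.7, 211.9], [189.8, 242.2]]
1.8 [420.9 193.5] [208.7 219.3] edge [[230.3, 205.6], [185.6, 235.6]]
```

>>> carry_out:
  targets:
    - [-2,0,0,0,-1]
    - [-4,0,0,0,-1]
    - [-4,0,0,0,-1]
    - [-2,0,0,0,-1]
    - [0,0,0,8,-1]
    - [0,2,0,8,-1]
    - [-1,3,0,3.4,-1]
    - [-2,4,0,0,-1]
    - [-2,4,0,0,-1]
    - [-2,4,0,0,-1]
    - [-1.5,3,0,0,-1]
    - [0,0,0,0,-1]

```text
t: 13.95
eef_pos: [0.493, 0.0241, 0.1022]
tool_rot: [0.002, 0.992, 0.125, -0.001]
contact_force: [-0.5, 0.4, -0.5]
gripper_width: 0.089
grasp_force: 107.2
```

```bash
python3 go.py .4858 .0197 .05; cat > kn.py <<'E'
from h import *
o=bot.get_obs()["eef_pos"];d=np.array([np.cos(np.radians(14.8)),np.sin(np.radians(14.8)),0])
s=imaging.read_camera("scene")
for dz in(.013,.0193,.025): print(dz,[proj("scene",o+d*k+[0,0,dz]).round(1) for k in(.03,.0722,.1147)])
m=proj("scene",o+d*.07+[0,0,.02]).astype(int)
for k in blobs(s,(0,0,130),(180,70,255),(m[0]-35,m[1]-20,m[0]+32,m[1]+15),8)[:3]:print(cv2.minAreaRect(k),cv2.boundingRect(k))
E
python3 kn.py;python3 - <<'E'
from h import *
import lid
E
```

```text
t 13.95 tcp [0.493  0.0241 0.1022] x-az 14.33 z [-0.0012 -0.0032 -1.    ] y [ 0.2475 -0.9689  0.0028] w 0.089 gf 107.2 F [-0.5393  0.4497 -0.5441] q [ 0.1331  0.3433 -0.3687  2.0574  0.1789  0.7723 -1.6656]
shift cm [-0.7912  0.2305  5.2256]
0.013 [array([285.9, 236.6]), array([302.5, 240.8]), array([319.6, 245.1])]
0.0193 [array([285.7, 234.9]), array([302.4, 239.1]), array([319.5, 243.4])]
0.025 [array([285.5, 233.3]), array([302.3, 237.5]), array([319.5, 241.8])]
((301.8769836425781, 238.96762084960938), (35.17097473144531, 5.4970550537109375), 14.743562698364258) (285, 233, 35, 12)
((296.9622802734375, 246.6168670654297), (39.54195785522461, 1.5657141208648682), 17.87869644165039) (278, 240, 39, 13)
tcp case [-0.26427709 -0.16461286] 0.10255273894778161
[287.67867026 230.97019417]
[323.14818426 230.4244068 ]
scene yellow ((410.39251708984375, 105.38681030273438), (44.10771179199219, 4.496417045593262), 15.52410888671875)
scene yellow ((440.4500427246094, 113.6500015258789), (11.384200096130371, 2.8460500240325928), 18.434947967529297)
top yellow ((209.92306518554688, 245.88458251953125), (1.941450834274292, 8.875203132629395), 56.3099365234375)
top yellow ((234.74002075195312, 228.8199920654297), (1.8000000715255737, 8.600000381469727), 53.13010025024414)
((375.0, 206.0), (20.0, 38.0), 90.0)
0.9 [400.  186.9] [218.  233.7] edge [[251.5, 236.0], [207.1, 266.3]]
1 [402.8 186.9] [216.6 231.6] edge [[249.2, 232.7], [204.6, 263.1]]
1.1 [405.6 187.1] [215.3 229.7] edge [[246.8, 229.3], [202.1, 259.7]]
1.2 [408.2 187.4] [214.  227.8] edge [[244.4, 225.8], [199.5, 256.2]]
1.4 [413.2 188.8] [211.8 224.3] edge [[239.5, 218.8], [194.5, 249.1]]
1.6 [417.5 190.8] [210.  221.5] edge [[234.7, 211.9], [189.8, 242.2]]
1.8 [420.9 193.5] [208.7 219.3] edge [[230.3, 205.6], [185.6, 235.6]]
```

>>> carry_out:
  targets:
    - [-0.7,0.2,2,0,-1]
    - [0,0,3,0,-1]
    - [0,0,2,0,-1]
    - [0,0,1,0,-1]
    - [0,0,0.4,0,-1]
    - [0,0,0,0,-1]
    - [0,0,0,0,-1]

```text
t: 14.8
eef_pos: [0.489, 0.0269, 0.0191]
tool_rot: [-0.0, 0.992, 0.129, 0.001]
contact_force: [0.5, 0.2, 0.3]
gripper_width: 0.089
grasp_force: 107.2
```

```bash
python3 go.py .4858 .0197 .0145; python3 kn.py; python3 - <<'E'
import cv2,numpy as np
s=cv2.imread("pics/lid_s.png")[150:250,345:445];t=cv2.imread("pics/lid_t.png")[200:300,180:280]
cv2.imwrite("pics/c2.png",np.hstack([cv2.resize(k,None,fx=4,fy=4,interpolation=cv2.INTER_CUBIC) for k in(t,s)]))
E
```

```text
t 14.8 tcp [0.489  0.0269 0.0191] x-az 14.81 z [ 0.0015  0.0003 -1.    ] y [ 0.2555 -0.9668  0.0001] w 0.089 gf 107.2 F [0.5347 0.1928 0.3162] q [ 0.0844  0.4742 -0.3239  2.1181  0.2662  0.5855 -1.7415]
shift cm [-0.4933  0.614   0.4591]
0.013 [array([287.4, 257. ]), array([303.1, 261.1]), array([319.2, 265.3])]
0.0193 [array([287.3, 255.4]), array([303. , 259.5]), array([319.2, 263.7])]
0.025 [array([287.1, 254. ]), array([303. , 258.1]), array([319.1, 262.3])]
((299.5000305175781, 258.0000305175781), (40.79338073730469, 7.905694007873535), 18.434947967529297) (281, 249, 39, 17)
((301.65972900390625, 248.0576934814453), (41.096981048583984, 2.4820175170898438), 19.855213165283203) (282, 242, 40, 15)
```

View pics/c2.png

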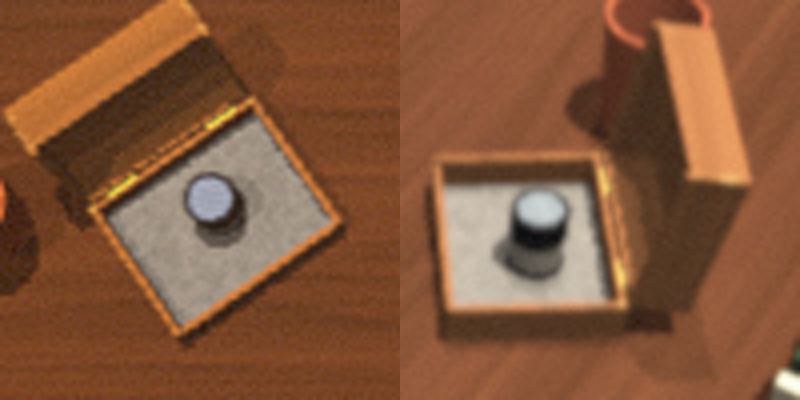

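The case is open with the lid well past vertical. The loupe top is at top crop (212,198) and scene crop (540,215). Laying the knife down now.

>>> carry_out:
  targets:
    - [-0.4,0.6,0,0,-1]
    - [0,0,0.3,0,-1]
    - [0,0,0.15,0,-1]
    - [0,0,0,0,-1]
    - [0,0,0,0,-1]

```text
t: 15.35
eef_pos: [0.4858, 0.0188, 0.0141]
tool_rot: [0.0, 0.992, 0.128, -0.0]
contact_force: [-1.8, -3.1, 5.3]
gripper_width: 0.093
grasp_force: 110.2
```

```bash
python3 go.py .4858 .0197 .0145; python3 - <<'E'
from h import *
a=np.array([212,198])/4+[179.6,199.6];b=np.array([140,215])/4+[344.6,149.6]
print(onz("top",*a,.056),onz("scene",*b,.056),tri(a,b))
t=cv2.imread("pics/lid_t.png");s=cv2.imread("pics/lid_s.png")
for n,im,bx in(("top",t,(222,238,246,266)),("scene",s,(368,192,392,222))):
    for c in blobs(im[:,:,::-1].copy(),(95,20,100),(130,120,255),bx,10)[:2]: e=cv2.fitEllipse(c);print(n,e,onz(n,*e[0],.056))
E
```

```text
t 15.35 tcp [0.4858 0.0188 0.0141] x-az 14.73 z [-0.0002 -0.0009 -1.    ] y [ 0.2543 -0.9671  0.0008] w 0.093 gf 110.2 F [-1.786  -3.0606  5.3316] q [ 0.0952  0.4794 -0.3189  2.1271  0.2716  0.5732 -1.7334]
shift cm [ 0.0278 -0.0864 -0.0414]
[0.62941291 0.30964028 0.056     ] [0.63044594 0.30689407 0.056     ] (array([0.62956455, 0.3098626 , 0.05318484]), np.float64(0.0008321911992195843))
top ((232.05877685546875, 249.16473388671875), (9.359904289245605, 9.575952529907227), 67.14234924316406) [0.62924683 0.31124515 0.056     ]
```

>>> carry_out:
  targets:
    - [0,0,0,0,1]
    - [0,0,0,0,1]
    - [0,0,0,0,1]
    - [0,0,0,0,1]
    - [0,0,0,0,1]
    - [0,0,-1,0,1]
    - [0,0,-3,0,1]
    - [0,0,-4,0,1]
    - [0,0,-4,0,1]
    - [0,0,0,0,1]

```text
t: 16.35
eef_pos: [0.4896, 0.0202, 0.1395]
tool_rot: [0.0, 0.992, 0.129, 0.005]
contact_force: [1.0, 0.0, -0.6]
gripper_width: 1.005
grasp_force: 0.0
```

```bash
python3 go.py; python3 - <<'E'
from h import *
s=imaging.read_camera("scene")
for nm,lo,hi in(("h",(14,70,100),(35,255,255)),("b",(0,0,150),(180,60,255))):
  for c in blobs(s,lo,hi,(240,230,330,290),8)[:2]: e=cv2.minAreaRect(c);print(nm,cv2.contourArea(c),e,onz("scene",*e[0],.04 if nm=="h" else .0345))
for k in(-.04,0,.04,.1247): print(proj("scene",[.4755+.967*k,.017+.255*k,.04 if k<.05 else .0345]))
E
```

```text
t 16.35 tcp [0.4896 0.0202 0.1395] x-az 14.77 z [ 0.01    0.0006 -0.9999] y [ 0.2549 -0.967   0.0019] w 1.005 gf 0.0 F [ 1.0152  0.0048 -0.5529] q [ 0.1705  0.2791 -0.3949  2.0416  0.1452  0.8367 -1.6201]
h 145.0 ((269.2647399902344, 253.44119262695312), (29.83188247680664, 7.033533096313477), 14.03624439239502) [0.47708761 0.01395224 0.04      ]
b 167.5 ((293.2117919921875, 259.33843994140625), (48.082252502441406, 7.8905720710754395), 18.970407485961914) [0.53592853 0.03483634 0.0345    ]
[254.94877918 248.56734467]
[269.5003458  252.38943745]
[284.25976101 256.26612344]
[316.25325082 266.02037273]
```

The knife is back flat where it was. Going to the loupe with the fingers closing along the case's y.

>>> carry_out:
  targets:
    - [0,0,0,-8,1]
    - [0,0,0,-8,1]
    - [1,0,0,-3.4,1]
    - [3,-2,0,0,1]
    - [3.8,-2.4,0,0,1]
    - [3.8,-2.4,0,0,1]
    - [3.8,-2.4,0,0,1]
    - [3.8,-2.4,0,0,1]
    - [3.8,-2.4,0,0,1]
    - [3,-1.5,0,0,1]
    - [0,0,0,0,1]
    - [0,0,0,0,1]

```text
t: 17.6
eef_pos: [0.6132, 0.2936, 0.1323]
tool_rot: [0.0, 0.956, 0.295, -0.001]
contact_force: [0.3, 0.1, -0.1]
gripper_width: 0.999
grasp_force: 0.0
```

```bash
python3 go.py .6295 .3095 .020
```

```text
t 17.6 tcp [0.6132 0.2936 0.1323] x-az 34.26 z [-0.0023 -0.001  -1.    ] y [ 0.5629 -0.8265 -0.0004] w 0.999 gf 0.0 F [ 0.3263  0.067  -0.1318] q [-0.2277  0.5969 -0.4529  1.5819  0.29    1.0327 -1.7357]
shift cm [ 2.2717 -0.3914 11.2258]
```

>>> carry_out:
  targets:
    - [1.2,-0.2,1,0,1]
    - [1,-0.2,2,0,1]
    - [0,0,2.5,0,1]
    - [0,0,2.5,0,1]
    - [0,0,1.5,0,1]
    - [0,0,0.8,0,1]
    - [0,0,0,0,1]
    - [0,0,0,0,1]

```text
t: 18.4
eef_pos: [0.6308, 0.3092, 0.0317]
tool_rot: [-0.0, 0.956, 0.294, 0.001]
contact_force: [0.8, -0.1, 0.3]
gripper_width: 1.0
grasp_force: 0.0
```

```bash
python3 go.py .6295 .3095 .020
```

```text
t 18.4 tcp [0.6308 0.3092 0.0317] x-az 34.16 z [ 0.0012  0.0007 -1.    ] y [ 0.5615 -0.8275  0.0001] w 1.0 gf 0.0 F [ 0.7883 -0.0556  0.2675] q [-0.2698  0.7376 -0.4122  1.5843  0.3534  0.8929 -1.7844]
shift cm [-0.092  -0.0997  1.1708]
```

>>> carry_out:
  targets:
    - [-0.1,-0.1,0.6,0,1]
    - [0,0,0.5,0,1]
    - [0,0,0,0,1]
    - [0,0,0,0,-1]
    - [0,0,0,0,-1]
    - [0,0,0,0,-1]
    - [0,0,0,0,-1]
    - [0,0,0,0,-1]
    - [0,0,0,0,-1]
  force: 40

```text
t: 19.3
eef_pos: [0.6291, 0.3094, 0.0203]
tool_rot: [-0.0, 0.956, 0.294, 0.0]
contact_force: [-0.7, -1.1, 4.2]
gripper_width: 0.447
grasp_force: 40.0
```

```bash
python3 go.py
```

```text
t 19.3 tcp [0.6291 0.3094 0.0203] x-az 34.18 z [ 0.0007  0.0003 -1.    ] y [ 0.5617 -0.8273  0.0001] w 0.447 gf 40.0 F [-0.6962 -1.0939  4.1901] q [-0.274   0.7496 -0.4076  1.592   0.36    0.8744 -1.7911]
```

>>> carry_out:
  targets:
    - [0,0,-1,0,-1]
    - [0,0,-3,0,-1]
    - [0,0,-4,0,-1]
    - [-0.5,0.7,-3,0,-1]
    - [-2,2.8,0,0,-1]
    - [-2.6,3.65,0,0,-1]
    - [-2.6,3.65,0,0,-1]
    - [-2.6,3.65,0,0,-1]
    - [-2.6,3.65,0,0,-1]
    - [-2.6,3.65,0,0,-1]
    - [-2.6,3.65,0,0,-1]
    - [-2.6,3.65,0,8,-1]

```text
t: 20.5
eef_pos: [0.6201, -0.0493, 0.1301]
tool_rot: [-0.0, 0.974, 0.225, -0.0]
contact_force: [1.2, 0.5, -0.7]
gripper_width: 0.447
grasp_force: 40.4
```

>>> carry_out:
  targets:
    - [0,0,0,8.5,-1]
    - [0,0,0,8.5,-1]
    - [0,0,0,8.5,-1]
    - [0,0,0,8.5,-1]
    - [0,0,0,8.5,-1]
    - [0,0,0,8.5,-1]
    - [0,0,0,8.5,-1]
    - [0,0,0,0,-1]
    - [0,0,0,0,-1]

```text
t: 21.4
eef_pos: [0.6206, -0.0472, 0.13]
tool_rot: [0.0, 0.959, -0.285, -0.0]
contact_force: [-0.1, -0.7, 0.1]
gripper_width: 0.442
grasp_force: 40.4
```

```bash
python3 go.py .62 -.12 .05; python3 - <<'E'
from h import *
t=cv2.imread("pics/top0.png")[:,:,::-1].copy();s=cv2.imread("pics/scene0.png")[:,:,::-1].copy()
# free-space check: stapler, ink, board left corner
for c in blobs(t,(0,0,0),(180,255,60),(345,185,366,240),30)[:2]:
    q=cv2.boxPoints(cv2.minAreaRect(c));print("stapler",[onz("top",*p,.05)[:2].round(3) for p in q])
print("board corner",onz("top",379.5,273,.004),onz("top",375+178/4,205+18/4,.004),onz("top",375+515/4,205+225/4,.004),onz("top",375+360/4,205+490/4,.004))
print("ink",onz("top",324,235,.06))
E
```

```text
t 21.4 tcp [ 0.6206 -0.0472  0.13  ] x-az -33.08 z [-0.     -0.0001 -1.    ] y [-0.5458 -0.8379  0.0001] w 0.442 gf 40.4 F [-0.1486 -0.7351  0.0724] q [ 0.0949  0.4751 -0.1592  1.7492  0.0911  0.9245 -2.25  ]
shift cm [3.9282 6.1318 7.9971]
stapler [array([ 0.683, -0.028]), array([ 0.698, -0.041]), array([ 0.667, -0.073]), array([ 0.653, -0.06 ])]
board corner [ 0.55645652 -0.13006083  0.004     ] [ 0.75323363 -0.26261666  0.004     ] [ 0.58576351 -0.51145581  0.004     ] [ 0.38815714 -0.37899622  0.004     ]
ink [0.66638896 0.03748114 0.06      ]
```

```bash
python3 go.py .585 -.105 .03
```

```text
t 21.4 tcp [ 0.6206 -0.0472  0.13  ] x-az -33.08 z [-0.     -0.0001 -1.    ] y [-0.5458 -0.8379  0.0001] w 0.442 gf 40.4 F [-0.1486 -0.7351  0.0724] q [ 0.0949  0.4751 -0.1592  1.7492  0.0911  0.9245 -2.25  ]
shift cm [0.1768 6.7851 9.9971]
```

>>> carry_out:
  targets:
    - [0.1,2,0,0,-1]
    - [0.1,2.8,0,0,-1]
    - [0,2,1,0,-1]
    - [0,0,2.5,0,-1]
    - [0,0,3,0,-1]
    - [0,0,2,0,-1]
    - [0,0,1,0,-1]
    - [0,0,0,0,-1]
    - [0,0,0,0,-1]

```text
t: 22.3
eef_pos: [0.5853, -0.1057, 0.0353]
tool_rot: [-0.0, 0.958, -0.287, 0.0]
contact_force: [-0.3, 0.7, -0.4]
gripper_width: 0.444
grasp_force: 40.4
```

```bash
python3 go.py .585 -.105 .0148
```

```text
t 22.3 tcp [ 0.5853 -0.1057  0.0353] x-az -33.32 z [ 0.0007 -0.0001 -1.    ] y [-0.5493 -0.8356 -0.0004] w 0.444 gf 40.4 F [-0.2649  0.6771 -0.3714] q [ 0.1785  0.5589 -0.1377  1.8751  0.1114  0.7142 -2.1751]
shift cm [-0.0645 -0.0361  2.052 ]
```

>>> carry_out:
  targets:
    - [0,0,0.8,0,-1]
    - [0,0,0.6,0,-1]
    - [0,0,0.4,0,-1]
    - [0,0,0.2,0,-1]
    - [0,0,0.1,0,-1]
    - [0,0,0,0,-1]

```text
t: 22.9
eef_pos: [0.5851, -0.1053, 0.0143]
tool_rot: [0.0, 0.958, -0.287, 0.0]
contact_force: [-1.7, 0.4, 3.0]
gripper_width: 0.444
grasp_force: 40.8
```

>>> carry_out:
  targets:
    - [0,0,0,0,0.2]
    - [0,0,0,0,0.6]
    - [0,0,0,0,1]
    - [0,0,0,0,1]
    - [0,0,0,0,1]
    - [0,0,-2,0,1]
    - [0,0,-3,0,1]
    - [0,0,-4,0,1]
    - [0,0,-4,0,1]
    - [-1,0,-4,0,1]
    - [-3,0,-3,0,1]
    - [-3,0,-3,0,1]

```text
t: 24.1
eef_pos: [0.526, -0.0666, 0.2452]
tool_rot: [-0.0, 0.958, -0.287, 0.0]
contact_force: [1.0, 0.1, -0.5]
gripper_width: 0.999
grasp_force: 0.0
```

```bash
python3 go.py; python3 - <<'E'
from h import *
s=imaging.read_camera("scene");t=imaging.read_camera("top")
for p in([.585,-.105,.05],[.585,-.105,0]): print(proj("scene",p),proj("top",p))
u=proj("scene",[.585,-.105,.025]).astype(int)
for nm,lo,hi in(("bluish",(90,15,100),(135,130,255)),("dark",(0,0,0),(180,255,45))):
  for c in blobs(s,lo,hi,(u[0]-25,u[1]-25,u[0]+25,u[1]+25),10)[:2]: print(nm,cv2.minAreaRect(c),cv2.contourArea(c))
E
```

```text
t 24.1 tcp [ 0.526  -0.0666  0.2452] x-az -33.37 z [ 0.0008 -0.     -1.    ] y [-0.55   -0.8351 -0.0004] w 0.999 gf 0.0 F [ 0.9722  0.1101 -0.489 ] q [ 0.1648  0.2102 -0.182   1.8451  0.0427  1.0892 -2.1861]
[274.69942306 304.54156633] [372.52628286 261.70984965]
[276.46268413 316.09660746] [370.80339215 264.04724797]
dark ((275.9629211425781, 312.47161865234375), (7.004676342010498, 15.132743835449219), 82.40535736083984) 50.0
```

Now to find the lean: I go up at azimuth of about −37° until the wrist joint's limit tips the tool outward.

>>> carry_out:
  targets:
    - [0,2,-3,0,1]
    - [0,3.2,-3.8,0,1]
    - [0,3.2,-3.8,0,1]
    - [0,3.2,-3.8,0,1]
    - [0,3.2,-3.8,0,1]
    - [0,3.2,-3.8,0,1]
    - [0,3.2,-3.8,0,1]
    - [0,3.2,-3.8,0,1]
    - [0,0,-4.9,0,1]
    - [0,0,-4.9,0,1]
    - [0,0,-4.9,0,1]
    - [0,0,-4.9,0,1]

```text
t: 25.4
eef_pos: [0.3951, -0.2725, 0.66]
tool_rot: [0.007, 0.957, -0.288, 0.026]
contact_force: [0.7, 0.5, -0.1]
gripper_width: 0.997
grasp_force: 0.0
```

```bash
python3 go.py
```

```text
t 25.4 tcp [ 0.3951 -0.2725  0.66  ] x-az -33.45 z [ 0.0448 -0.0283 -0.9986] y [-0.5511 -0.8344 -0.0011] w 0.997 gf 0.0 F [ 0.7209  0.4962 -0.0768] q [ 0.0563  0.0194  0.4328  1.1567 -0.0044  1.9144 -1.6673]
```

The tilt has started in the right direction, with q6 at its limit. Continuing up.

>>> carry_out:
  targets:
    - [0,0,-4.9,0,1]
    - [0,0,-4.9,0,1]
    - [0,0,-4.9,0,1]
    - [0,0,-4.9,0,1]
    - [0,0,-4.9,0,1]
    - [0,0,0,0,1]

```text
t: 26.0
eef_pos: [0.3782, -0.266, 0.7378]
tool_rot: [0.022, 0.952, -0.287, 0.107]
contact_force: [-1.4, 0.7, -0.7]
gripper_width: 0.998
grasp_force: 0.0
```

```bash
python3 go.py
```

```text
t 26.0 tcp [ 0.3782 -0.266   0.7378] x-az -33.74 z [ 0.1912 -0.1035 -0.9761] y [-0.5516 -0.8339 -0.0196] w 0.998 gf 0.0 F [-1.3841  0.6787 -0.6613] q [ 0.818  -0.0143 -0.3299  1.0208 -0.0029  1.9152 -1.671 ]
```

>>> carry_out:
  targets:
    - [1.5,0,-4.7,0,1]
    - [1.5,0,-4.7,0,1]
    - [1.5,0,-4.7,0,1]
    - [1.8,0,-4.6,0,1]
    - [1.8,0,-4.6,0,1]
    - [2,0,-4.5,0,1]
    - [2,0,-4.5,0,1]
    - [2.2,0,-4.4,0,1]
    - [2.2,0,-4.4,0,1]
    - [2.4,0,-4.3,0,1]
    - [0,0,0,0,1]

```text
t: 27.1
eef_pos: [0.3844, -0.2852, 0.9279]
tool_rot: [0.061, 0.913, -0.273, 0.296]
contact_force: [-1.1, 0.3, 0.0]
gripper_width: 1.006
grasp_force: 0.0
```

```bash
python3 go.py
```

```text
t 27.1 tcp [ 0.3844 -0.2852  0.9279] x-az -34.46 z [ 0.5078 -0.2727 -0.8171] y [-0.5352 -0.8432 -0.0512] w 1.006 gf 0.0 F [-1.1099  0.3208  0.013 ] q [ 0.5028  0.0006  0.0162  0.6117 -0.016   1.915  -1.6438]
```

>>> carry_out:
  targets:
    - [2.8,0,-4,0,1]
    - [2.8,0,-4,0,1]
    - [2.8,0,-4,0,1]
    - [3,0,-3.9,0,1]
    - [3,0,-3.9,0,1]
    - [0,0,0,0,1]

```text
t: 27.7
eef_pos: [0.3721, -0.2892, 1.0158]
tool_rot: [0.082, 0.881, -0.265, 0.383]
contact_force: [0.8, 0.6, 0.0]
gripper_width: 1.002
grasp_force: 0.0
```

```bash
python3 go.py
```

```text
t 27.7 tcp [ 0.3721 -0.2892  1.0158] x-az -35.54 z [ 0.6315 -0.3469 -0.6935] y [-0.5297 -0.8461 -0.059 ] w 1.002 gf 0.0 F [0.7557 0.6137 0.0444] q [ 0.1197  0.0219  0.5037  0.4041 -0.1003  1.9152 -1.6103]
```

The lean is 46° at azimuth −29°, enough for the lamp. I level the tool's y and work out the way to the loupe.

>>> carry_out:
  targets:
    - [0,0,0,-4.7,1]
    - [0,0,0,0,1]
    - [0,0,0,0,1]

```text
t: 28.0
eef_pos: [0.3733, -0.2895, 1.0138]
tool_rot: [0.096, 0.892, -0.23, 0.377]
contact_force: [0.6, -0.0, -0.0]
gripper_width: 0.996
grasp_force: 0.0
```

```bash
python3 go.py .521 -.070 .106; python3 - <<'E'
from h import *
np.set_printoptions(precision=4,suppress=True)
s=imaging.read_camera("scene");t=imaging.read_camera("top")
cv2.imwrite("pics/st_s.png",s[:,:,::-1]);cv2.imwrite("pics/st_t.png",t[:,:,::-1])
for k in blobs(t,(95,15,90),(135,140,255),(355,245,388,285),8)[:3]: e=cv2.minAreaRect(k);print(cv2.contourArea(k),e,onz("top",*e[0],.05))
for k in blobs(s,(95,10,90),(135,140,255),(260,290,292,330),8)[:3]: e=cv2.minAreaRect(k);print(cv2.contourArea(k),e,onz("scene",*e[0],.05))
# weights, triangulated
T=[];S=[]
for im,n,bs,L in((t,"top",((400,235,430,262),(455,275,480,300)),T),(s,"scene",((240,355,270,385),(150,380,180,408)),S)):
  for b in bs:
    c=blobs(im,(8,130,80),(28,255,255),b);print(n,[cv2.contourArea(k) for k in c]); e=cv2.minEnclosingCircle(c[0]);M=cv2.moments(c[0]);L.append((M["m10"]/M["m00"],M["m01"]/M["m00"]));print(e,L[-1])
P=[tri(a,b) for a,b in zip(T,S)];print(P,np.linalg.norm(P[0][0]-P[1][0]),(P[0][0]+P[1][0])/2)
E
```

```text
t 28.0 tcp [ 0.3733 -0.2895  1.0138] x-az -28.92 z [ 0.629  -0.3451 -0.6966] y [-0.4823 -0.876  -0.0015] w 0.996 gf 0.0 F [ 0.6033 -0.0385 -0.0146] q [ 0.1262  0.0228  0.4962  0.4076 -0.0998  1.9152 -1.5303]
shift cm [-63.5157 -26.2232  64.9546]
81.0 ((372.5, 261.0), (10.0, 11.0), 90.0) [ 0.5871 -0.105   0.05  ]
top [149.0]
((415.6383056640625, 247.425537109375), 7.384174346923828) (415.6565995525727, 247.48322147651007)
top [152.5]
((466.1936950683594, 286.7882995605469), 7.526121139526367) (466.1300546448087, 286.7814207650273)
scene [272.0]
((254.7322235107422, 369.9123229980469), 10.489265441894531) (254.67585784313724, 370.2365196078431)
scene [344.0]
((164.8627471923828, 394.0686340332031), 11.55237102508545) (164.81782945736433, 394.15794573643404)
[(array([ 0.6319, -0.2434,  0.0103]), np.float64(0.0009830843839372418)), (array([ 0.509 , -0.3885,  0.0123]), np.float64(2.819500705189849e-05))] 0.19015457357708618 [ 0.5705 -0.316   0.0113]
```

>>> carry_out:
  targets:
    - [-3.1,-1.3,3.2,0,1]
    - [-3.1,-1.3,3.2,0,1]
    - [-3.1,-1.3,3.2,0,1]
    - [-3.1,-1.3,3.2,0,1]
    - [-3.1,-1.3,3.2,0,1]
    - [-3.1,-1.3,3.2,0,1]
    - [-3.1,-1.3,3.2,0,1]
    - [-3.1,-1.3,3.2,0,1]
    - [-3.1,-1.3,3.2,0,1]
    - [-3.1,-1.3,3.2,0,1]
    - [-3.1,-1.3,3.2,0,1]
    - [-3.1,-1.3,3.2,0,1]

```text
t: 29.3
eef_pos: [0.4761, -0.2074, 0.6475]
tool_rot: [0.089, 0.899, -0.236, 0.357]
contact_force: [0.5, -0.4, -0.5]
gripper_width: 0.998
grasp_force: 0.0
```

```bash
python3 go.py .521 -.070 .106; python3 go.py .5965 -.112 .023 | tail -1
```

```text
t 29.3 tcp [ 0.4761 -0.2074  0.6475] x-az -29.7 z [ 0.6001 -0.3279 -0.7296] y [-0.488  -0.8728 -0.0092] w 0.998 gf 0.0 F [ 0.4699 -0.3854 -0.4624] q [ 0.5043 -0.3361 -0.2337  1.6773  0.1045  1.0592 -1.8467]
shift cm [-39.1511 -13.6866  37.6985]
shift cm [-38.5232 -13.6291  49.6624]
```

>>> carry_out:
  targets:
    - [-2.5,-1.1,3.6,0,1]
    - [-2.5,-1.1,3.6,0,1]
    - [-3,-1.1,3.4,0,1]
    - [-3.3,-1.2,3.1,0,1]
    - [-3.3,-1.2,3.1,0,1]
    - [-3.3,-1.2,3.1,0,1]
    - [-3.3,-1.2,3.1,0,1]
    - [-3.3,-1.2,3.1,0,1]
    - [-3.3,-1.2,3.1,0,1]
    - [-3.3,-1.2,3.1,0,1]
    - [0,0,0,0,1]

```text
t: 30.4
eef_pos: [0.5191, -0.1222, 0.2791]
tool_rot: [0.097, 0.899, -0.234, 0.358]
contact_force: [1.0, -0.5, 0.4]
gripper_width: 1.004
grasp_force: 0.0
```

```bash
python3 go.py .521 -.070 .106; python3 go.py .5965 -.112 .023 | tail -1
```

```text
t 30.4 tcp [ 0.5191 -0.1222  0.2791] x-az -29.03 z [ 0.5989 -0.3415 -0.7243] y [-0.49   -0.8717  0.0057] w 1.004 gf 0.0 F [ 0.9841 -0.4746  0.4408] q [ 1.1529 -0.1539 -1.1781  2.3072  0.8285  0.3429 -2.8626]
shift cm [-13.6494  -4.7375  10.8684]
shift cm [-13.1133  -4.824   22.8366]
```

>>> carry_out:
  targets:
    - [1.5,-1,1.4,0,1]
    - [1.5,-1.3,1.4,0,1]
    - [1.5,-1.3,1.4,0,1]
    - [0,-1.2,0,0,1]
    - [-2,0,2.1,0,1]
    - [-2,0,2.1,0,1]
    - [0,0,0,0,1]

```text
t: 31.1
eef_pos: [0.5403, -0.1182, 0.2665]
tool_rot: [0.084, 0.906, -0.226, 0.348]
contact_force: [-1.7, -0.0, 0.4]
gripper_width: 1.002
grasp_force: 0.0
```

```bash
python3 go.py .5965 -.112 .10;python3 go.py .5965 -.112 .023 | tail -1
```

```text
t 31.1 tcp [ 0.5403 -0.1182  0.2665] x-az -28.18 z [ 0.5932 -0.3089 -0.7434] y [-0.4676 -0.8839 -0.0059] w 1.002 gf 0.0 F [-1.6545 -0.0242  0.4187] q [ 1.3459 -0.0359 -1.4027  2.2697  0.9754  0.391  -2.9574]
shift cm [-7.6703 -3.0754 15.5219]
shift cm [-12.8202  -3.0302  21.246 ]
```

The arm has drifted to its q3 and q7 limits. The half turn gives the same grasp and frees q7, so I turn back by 180°.

>>> carry_out:
  targets:
    - [0,0,0,-8.5,1]
    - [0,0,0,-8.5,1]
    - [0,0,0,-8.5,1]
    - [0,0,0,-8.5,1]
    - [0,0,0,-8.5,1]
    - [0,0,0,-8.5,1]
    - [0,0,0,-8.5,1]
    - [0,0,0,-8.5,1]
    - [0,0,0,-8.5,1]
    - [0,0,0,-8.5,1]
    - [0,0,0,-8.5,1]

```text
t: 32.2
eef_pos: [0.5433, -0.1178, 0.2693]
tool_rot: [0.313, 0.783, 0.507, 0.179]
contact_force: [0.0, -0.1, 0.1]
gripper_width: 1.001
grasp_force: 0.0
```

```bash
python3 go.py
```

```text
t 32.2 tcp [ 0.5433 -0.1178  0.2693] x-az 64.99 z [ 0.5968 -0.3084 -0.7408] y [ 0.6822 -0.2911  0.6708] w 1.001 gf 0.0 F [ 0.0422 -0.0572  0.0674] q [ 1.2135 -0.0295 -1.286   2.2665  0.9899  0.4054 -1.34  ]
```

>>> carry_out:
  targets:
    - [0,0,0,-8.5,1]
    - [0,0,0,-8.5,1]
    - [0,0,0,-8.5,1]
    - [0,0,0,-8.5,1]
    - [0,0,0,-8.5,1]
    - [0,0,0,-8.5,1]
    - [0,0,0,-8.5,1]
    - [0,0,0,-8.5,1]
    - [0,0,0,-8.5,1]
    - [0,0,0,-8.5,1]
    - [0,0,0,0,1]

```text
t: 33.3
eef_pos: [0.5432, -0.1176, 0.2692]
tool_rot: [0.351, 0.237, 0.902, -0.078]
contact_force: [0.3, -0.2, -0.5]
gripper_width: 1.003
grasp_force: 0.0
```

```bash
python3 go.py .5965 -.112 .10
```

```text
t 33.3 tcp [ 0.5432 -0.1176  0.2692] x-az 149.79 z [ 0.5969 -0.3081 -0.7408] y [0.4831 0.8752 0.0252] w 1.003 gf 0.0 F [ 0.3311 -0.1771 -0.5261] q [ 1.1305 -0.0288 -1.2108  2.2685  0.9942  0.4109  0.13  ]
shift cm [ 8.1496  2.6359 15.5387]
```

>>> carry_out:
  targets:
    - [-1,0.6,0.9,-2.1,1]
    - [-1,0.7,0.9,0,1]
    - [-1,0.7,0.9,0,1]
    - [-1,0.6,0.9,0,1]
    - [1.5,0,1.7,0,1]
    - [1.5,0,1.7,0,1]
    - [1.5,0,1.7,0,1]
    - [1.5,0,1.7,0,1]
    - [1.5,0,1.7,0,1]
    - [0,0,0,0,1]

```text
t: 34.3
eef_pos: [0.6022, -0.1202, 0.1518]
tool_rot: [0.347, 0.223, 0.907, -0.084]
contact_force: [0.1, -0.3, -0.7]
gripper_width: 1.002
grasp_force: 0.0
```

```bash
python3 go.py .5965 -.112 .08;python3 go.py .5965 -.112 .023 | tail -1
```

```text
t 34.3 tcp [ 0.6022 -0.1202  0.1518] x-az 152.34 z [ 0.5922 -0.307  -0.745 ] y [0.4625 0.8866 0.0022] w 1.002 gf 0.0 F [ 0.1475 -0.2721 -0.7105] q [ 0.7983  0.4534 -1.077   2.269   1.7021  0.7685 -0.4524]
shift cm [5.4482 0.4454 4.7562]
shift cm [9.2502 0.4328 9.0029]
```

>>> carry_out:
  targets:
    - [1.7,0.1,1.7,0,1]
    - [2,0.2,2,0,1]
    - [2,0.1,2,0,1]
    - [1.8,0.1,1.6,0,1]
    - [1,0,1,0,1]
    - [0,0,0,0,1]
    - [0,0,0,0,1]

```text
t: 35.0
eef_pos: [0.6002, -0.1123, 0.0376]
tool_rot: [0.35, 0.222, 0.906, -0.085]
contact_force: [0.1, 0.0, -0.1]
gripper_width: 1.0
grasp_force: 0.0
```

```bash
python3 go.py .5971 -.1107 .022; python3 - <<'E'
from h import *
s=imaging.read_camera("scene");u=(276,310)
for c in blobs(s,(0,0,0),(180,255,45),(250,285,302,330),10)[:3]: print(cv2.minAreaRect(c),cv2.contourArea(c))
cv2.imwrite("pics/pre.png",s[:,:,::-1])
E
```

```text
t 35.0 tcp [ 0.6002 -0.1123  0.0376] x-az 152.44 z [ 0.5966 -0.3085 -0.7409] y [0.4611 0.8873 0.0019] w 1.0 gf 0.0 F [ 0.093   0.0498 -0.1305] q [ 0.662   0.7461 -0.9726  2.3242  2.0419  0.9935 -0.7364]
shift cm [ 1.3018 -0.0017  0.9209]
((275.84063720703125, 312.5545959472656), (7.136840343475342, 15.397072792053223), 82.40535736083984) 52.5
```

>>> carry_out:
  targets:
    - [0.7,0,0.5,0,1]
    - [0.6,0,0.4,0,1]
    - [0,0,0,0,1]
    - [0,0,0,0,-1]
    - [0,0,0,0,-1]
    - [0,0,0,0,-1]
    - [0,0,0,0,-1]
    - [0,0,0,0,-1]
    - [0,0,0,0,-1]
  force: 40

```text
t: 35.95
eef_pos: [0.5965, -0.1104, 0.0217]
tool_rot: [0.35, 0.221, 0.906, -0.084]
contact_force: [-0.3, 0.3, 4.3]
gripper_width: 0.431
grasp_force: 39.7
```

```bash
python3 go.py .5971 -.1107 .022
```

```text
t 35.95 tcp [ 0.5965 -0.1104  0.0217] x-az 152.57 z [ 0.5972 -0.3078 -0.7407] y [0.4595 0.8882 0.0014] w 0.431 gf 39.7 F [-0.2637  0.3249  4.2553] q [ 0.6477  0.786  -0.9592  2.3334  2.082   1.0264 -0.7678]
shift cm [-0.0688 -0.0033  0.0233]
```

The loupe is gripped leaning at 42°. Lifting it and passing on the robot's side of weight_a.

>>> carry_out:
  targets:
    - [-0.3,0,-0.3,0,-1]
    - [-0.8,0,-0.9,0,-1]
    - [-0.9,0,-1,0,-1]
    - [-0.2,-1.5,0.2,0,-1]
    - [-0.2,-2.1,0.2,0,-1]
    - [-0.2,-2.1,0.2,0,-1]
    - [-0.2,-2.1,0.2,0,-1]
    - [-0.2,-2.1,0.2,0,-1]
    - [-0.2,-2.1,0.2,0,-1]
    - [-0.2,-2.1,0.1,0,-1]
    - [-0.2,-2.1,0.1,0,-1]
    - [0,0,0,0,-1]

```text
t: 37.15
eef_pos: [0.5382, -0.2676, 0.0504]
tool_rot: [0.348, 0.223, 0.906, -0.086]
contact_force: [-0.1, -0.4, -0.2]
gripper_width: 0.43
grasp_force: 41.0
```

```bash
python3 go.py .541 -.2654 .0387; python3 go.py .5815 -.3214 .034|tail -1;python3 - <<'E'
from h import *
print("eraser",onz("top",408.75,282.5,.016))
E
```

```text
t 37.15 tcp [ 0.5382 -0.2676  0.0504] x-az 152.33 z [ 0.593  -0.3115 -0.7425] y [ 0.4647  0.8855 -0.0004] w 0.43 gf 41.0 F [-0.0791 -0.4093 -0.1778] q [ 1.0603  0.6496 -0.919   2.3787  2.2888  0.7102 -0.6548]
shift cm [0.6794 0.3207 0.9692]
shift cm [-3.6    -2.7557  5.4643]
eraser [ 0.52467024 -0.21552494  0.016     ]
```

>>> carry_out:
  targets:
    - [-0.7,-0.5,0.9,0,-1]
    - [-0.7,-0.6,1.1,0,-1]
    - [-0.7,-0.6,1.2,0,-1]
    - [-0.7,-0.6,1.2,0,-1]
    - [-0.7,-0.4,1,0,-1]
    - [0,0,0,0,-1]
    - [0,0,0,0,-1]

```text
t: 37.85
eef_pos: [0.5834, -0.3163, 0.0341]
tool_rot: [0.349, 0.221, 0.907, -0.084]
contact_force: [-0.2, 0.6, -1.0]
gripper_width: 0.427
grasp_force: 41.0
```

```bash
python3 go.py .5815 -.3214 .0257;python3 - <<'E'
from h import *
np.set_printoptions(precision=2,suppress=True)
s=imaging.read_camera("scene");cv2.imwrite("pics/fin_s.png",s[:,:,::-1])
o=bot.get_obs()["eef_pos"]
P=np.array([o[0]-.0105,o[1]+.0054,o[2]-.0217])
print("pred base/top",proj("scene",P),proj("scene",P+[0,0,.05]))
a=s[320:420,140:280]
cv2.imwrite("pics/fin_crop.png",cv2.resize(a,None,fx=5.6,fy=5.6,interpolation=cv2.INTER_CUBIC)[:,:,::-1])
E
```

```text
t 37.85 tcp [ 0.5834 -0.3163  0.0341] x-az 152.56 z [ 0.5961 -0.3068 -0.7419] y [0.4594 0.8882 0.0018] w 0.427 gf 41.0 F [-0.1595  0.5635 -0.9547] q [ 1.0633  0.7217 -0.8472  2.2467  2.319   0.6355 -0.5697]
shift cm [ 0.516  -0.5463  0.6686]
pred base/top [213.1  380.18] [208.57 369.81]
```

View pics/fin_crop.png

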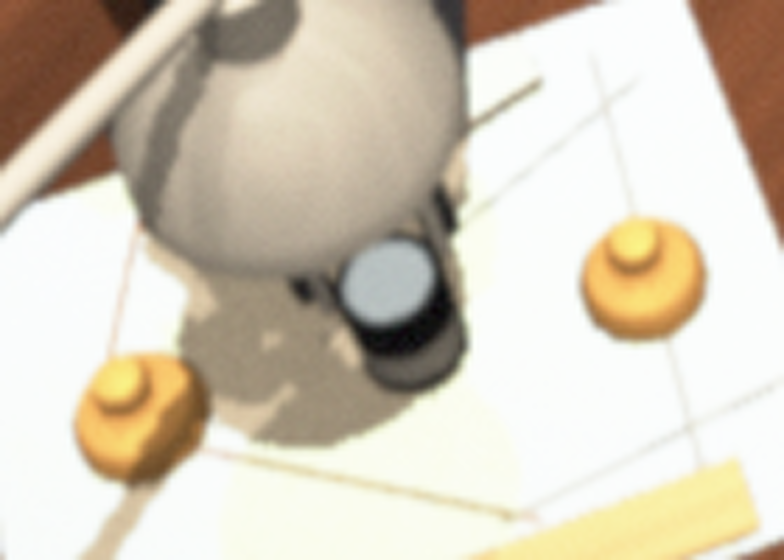

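The loupe hangs upright between the weights. Its top is centred at crop (390,281), and the knobs are at (633,246) and (122,385). I compute the remaining correction in this same view.

```bash
python3 - <<'E'
from h import *
np.set_printoptions(precision=4,suppress=True)
f=lambda u,v:(u/5.6+139.6,v/5.6+319.6)
L=onz("scene",*f(390,281),.0124+.05);print("loupe",L)
for z in(.038,.042): 
  a,b=onz("scene",*f(633,246),z),onz("scene",*f(122,385),z);print("knob",z,a,b,np.linalg.norm(a-b),(a+b)/2)
a,b=onz("scene",*f(644,278),.015),onz("scene",*f(142,417),.015);print("foot .015",a,b,(a+b)/2)
t=cv2.imread("pics/top0.png")[:,:,::-1]
g=lambda u,v:(u/4+374.6,v/4+204.6)
print("top knob",[onz("top",*g(*p),.042) for p in((172,166),(377,325))],np.mean([onz("top",*g(*p),.042) for p in((172,166),(377,325))],0))
s=cv2.imread("pics/fin_s.png")[:,:,::-1].copy()
for c in blobs(s,(80,8,100),(125,80,230),(196,358,222,382),10)[:2]: e=cv2.fitEllipse(c);print(cv2.contourArea(c),e,onz("scene",*e[0],.0624))
E
```

```text
loupe [ 0.5737 -0.3096  0.0624]
knob 0.038 [ 0.6293 -0.2427  0.038 ] [ 0.5076 -0.3875  0.038 ] 0.1891237618507746 [ 0.5685 -0.3151  0.038 ]
knob 0.042 [ 0.6309 -0.2439  0.042 ] [ 0.5098 -0.3881  0.042 ] 0.1882962901357122 [ 0.5704 -0.316   0.042 ]
foot .015 [ 0.6318 -0.2435  0.015 ] [ 0.5105 -0.3886  0.015 ] [ 0.5712 -0.3161  0.015 ]
top knob [array([ 0.631 , -0.2428,  0.042 ]), array([ 0.509 , -0.3879,  0.042 ])] [ 0.57   -0.3153  0.042 ]
157.5 ((208.91627502441406, 370.1725158691406), (12.134305000305176, 17.020505905151367), 57.31134796142578) [ 0.5737 -0.3106  0.0624]
```

>>> carry_out:
  targets:
    - [0,-0.3,0,0,-1]
    - [0,-0.3,0,0,-1]
    - [0.2,0,0.2,0,-1]
    - [0,0,0,0,-1]
    - [0,0,0,0,-1]

```text
t: 38.4
eef_pos: [0.5803, -0.3218, 0.0315]
tool_rot: [0.349, 0.221, 0.907, -0.084]
contact_force: [-0.0, 0.8, -1.4]
gripper_width: 0.431
grasp_force: 41.0
```

```bash
python3 go.py .5807 -.3215 .0257;python3 - <<'E'
from h import *
np.set_printoptions(precision=4,suppress=True)
o=bot.get_obs()["eef_pos"];s=imaging.read_camera("scene")
for c in blobs(s,(80,8,100),(125,80,230),(190,358,222,386),10)[:2]: e=cv2.fitEllipse(c);M=cv2.moments(c);print(cv2.contourArea(c),e,onz("scene",*e[0],o[2]-.0217+.05))
E
```

```text
t 38.4 tcp [ 0.5803 -0.3218  0.0315] x-az 152.58 z [ 0.5961 -0.3073 -0.7418] y [0.4595 0.8882 0.0013] w 0.431 gf 41.0 F [-0.0351  0.7741 -1.3937] q [ 1.0761  0.7282 -0.8453  2.247   2.335   0.633  -0.5701]
shift cm [0.3692 0.0402 0.4416]
158.5 ((206.21946716308594, 372.0137023925781), (12.591039657592773, 16.5026798248291), 63.42728805541992) [ 0.5706 -0.316   0.0598]
```

Centred on the midpoint. Gentle descent.

>>> carry_out:
  targets:
    - [0.15,0,0.17,0,-1]
    - [0.1,0,0.11,0,-1]
    - [0.07,0,0.08,0,-1]
    - [0.05,0,0.05,0,-1]
    - [0,0,0,0,-1]
    - [0,0,0,0,-1]

```text
t: 39.05
eef_pos: [0.5807, -0.3219, 0.0263]
tool_rot: [0.35, 0.221, 0.907, -0.085]
contact_force: [-0.5, 0.1, -0.4]
gripper_width: 0.428
grasp_force: 40.9
```

>>> carry_out:
  targets:
    - [0.03,0,0.04,0,-1]
    - [0.03,0,0.03,0,-1]
    - [0,0,0,0,-1]
    - [0,0,0,0,-1]

```text
t: 39.45
eef_pos: [0.5813, -0.3223, 0.026]
tool_rot: [0.35, 0.221, 0.906, -0.085]
contact_force: [1.2, 0.1, 5.2]
gripper_width: 0.429
grasp_force: 40.8
```

>>> carry_out:
  targets:
    - [0,0,0,0,0]
    - [0,0,0,0,0.2]
    - [0,0,0,0,0.5]
    - [0,0,0,0,0.5]
    - [0,0,0,0,0.5]
    - [0,0,0,0,0.5]

```text
t: 40.05
eef_pos: [0.5804, -0.3218, 0.025]
tool_rot: [0.349, 0.221, 0.907, -0.084]
contact_force: [-0.3, -0.0, -0.2]
gripper_width: 0.751
grasp_force: 0.0
```

```bash
python3 go.py .5807 -.3215 .0257;python3 - <<'E'
from h import *
np.set_printoptions(precision=4,suppress=True)
s=imaging.read_camera("scene")
for c in blobs(s,(80,8,100),(125,80,230),(190,358,222,386),10)[:2]: e=cv2.fitEllipse(c);print(cv2.contourArea(c),e,onz("scene",*e[0],.054))
E
```

```text
t 40.05 tcp [ 0.5804 -0.3218  0.025 ] x-az 152.57 z [ 0.5961 -0.3074 -0.7418] y [0.4596 0.8881 0.0013] w 0.751 gf 0.0 F [-0.2528 -0.0246 -0.2105] q [ 1.0753  0.7453 -0.8442  2.2469  2.3493  0.6466 -0.5756]
shift cm [-0.0563  0.0463 -0.0404]
171.5 ((207.27418518066406, 373.9924621582031), (13.538585662841797, 16.41041374206543), 60.16083526611328) [ 0.5726 -0.3166  0.054 ]
```

>>> carry_out:
  targets:
    - [0,0,-1,0,0.5]
    - [0,0,-1.5,0,0.5]
    - [0,0,-2,0,0.5]
    - [0,0,-2,0,0.5]
    - [0,0,-1.5,0,0.5]
    - [0,0,0,0,0.5]
    - [0,0,0,0,0.5]

```text
t: 40.8
eef_pos: [0.5328, -0.2976, 0.085]
tool_rot: [0.35, 0.221, 0.906, -0.085]
contact_force: [0.4, -0.4, 1.2]
gripper_width: 0.749
grasp_force: 0.0
```

```bash
python3 go.py;python3 - <<'E'
from h import *
np.set_printoptions(precision=4,suppress=True)
s=imaging.read_camera("scene");cv2.imwrite("pics/end_s.png",s[:,:,::-1]);t=imaging.read_camera("top")
for c in blobs(s,(80,8,100),(125,80,230),(190,358,222,386),10)[:2]: e=cv2.fitEllipse(c);M=cv2.moments(c);print(cv2.contourArea(c),e,onz("scene",*e[0],.054),onz("scene",M["m10"]/M["m00"],M["m01"]/M["m00"],.054))
for c in blobs(s,(0,0,0),(180,255,50),(190,360,225,395),10)[:2]: e=cv2.minAreaRect(c);print("dark",cv2.contourArea(c),e)
for n,im,bs in(("top",t,((400,235,430,262),(455,275,480,300))),("scene",s,((240,355,270,385),(150,380,180,408)))):
  for b in bs:
    c=blobs(im,(8,130,80),(28,255,255),b);print(n,[(cv2.contourArea(k),np.round(cv2.minEnclosingCircle(k)[0],1)) for k in c[:2]])
E
```

```text
t 40.8 tcp [ 0.5328 -0.2976  0.085 ] x-az 152.62 z [ 0.5965 -0.3085 -0.7409] y [0.4597 0.8881 0.0003] w 0.749 gf 0.0 F [ 0.4052 -0.4035  1.2353] q [ 1.1424  0.5466 -0.9088  2.3521  2.266   0.5557 -0.5968]
173.5 ((207.2930450439453, 374.0174560546875), (13.67573070526123, 16.291889190673828), 59.641117095947266) [ 0.5726 -0.3167  0.054 ] [ 0.5726 -0.3166  0.054 ]
dark 67.5 ((210.37933349609375, 381.9482727050781), (8.727680206298828, 17.45536231994629), 68.19859313964844)
top [(150.0, array([415.8, 247.4]))]
top [(156.0, array([466. , 286.5]))]
scene [(272.0, array([254.3, 369.7]))]
scene [(318.5, array([164.9, 394.1]))]
```

```bash
python3 - <<'E'
from h import *
s=imaging.read_camera("scene");r=cv2.imread("pics/lid_s.png")[:,:,::-1]
print("case region diff",np.abs(s[150:250,345:445].astype(int)-r[150:250,345:445])[:25].mean(),np.abs(s[150:230,410:440].astype(int)-r[150:230,410:440]).mean())
for c in blobs(s,(14,70,100),(35,255,255),(240,230,330,290),8)[:1]: print("handle",cv2.minAreaRect(c))
for c in blobs(s,(80,8,100),(125,80,230),(190,358,222,386),10)[:1]: print(cv2.fitEllipse(c)[0])
print(bot.hand_in())
E
```

```text
case region diff 3.6168 3.6486111111111112
handle ((268.8314514160156, 253.73031616210938), (30.580894470214844, 6.296066761016846), 12.994616508483887)
(207.2941131591797, 374.13861083984375)
the job is handed in; nothing more can be done
None
```

The job is handed in at about 41 s: the case is open, the knife is back flat on the book, and the loupe stands upright within about 2 mm of midway between the paperweights, which did not move; the camera showed no sign of a bumped lamp, though I did not check it or the other desk items separately.

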